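# Clamp the stencil frame with the cam clamp

### The job

The wooden stencil frame lies loose under the jaw of the cam clamp, but the clamp's black nut was left screwed in too far, so locking it now would squeeze the frame too hard. With the lever swung open, unscrew the nut until the lever begins to bite just as it stands straight up, then flip the lever over towards the robot, fully to its stop, and let go. Never turn the nut while the clamp is under load, do not press on the frame or push it about with the gripper, and leave everything else on the bench in its place.

Things in the scene. Friction and masses are not known exactly. Their poses are not given: they have to be found in the camera images.
- nut (a joint): Angle of the nut (rad), grows clockwise seen from above = screwing in. Each rad lowers nut and jaw by 3.18 mm (20 mm a turn); 0.4 N m of thread friction holds it. Starts at 0 to 0.1, always screwed in too far: it must be unscrewed by 0.5 to 3.2 rad, differently each time (the jaw's foot). Stops at -7 and 7.
- lever (a joint): Cam lever angle a (rad): 0 = open stop, leaning 60 deg to the clamp's +x; 1.05 straight up; 2.36 = locked stop, leaning 75 deg to the clamp's -x. Starts at 0 to 0.12; 0.06 N m holds it. The cam lowers nut and jaw by 12 mm*(cos(2.15-a)+0.55): 12 mm at the upright, 18.7 mm at 2.15 (dead centre), then 0.2 mm back, so past 2.15 it stays locked. It resists by clamping force times 12 mm*sin(2.15-a).
- nut_grip (a point): On the nut's vertical axis, at the height to grip. Black round star-lobed nut: 46 mm over the lobes, solid body 42 mm, 22 mm tall, from 12 mm below to 10 mm above this point; 100 to 110 mm above the bench when open. The 11 mm steel stud stands up to 27 mm out of its top; the jaw bar's top is about 30 mm below this point. It goes down with lever and nut.
- lever_ball (a point): Centre of the black ball, 26 mm in diameter, at the end of the lever, 85 mm from the pivot. It moves on an arc in the clamp's x-z plane.
- lever_pivot (a point): Fixed point on the lever's axis (the clamp's y axis), 48 mm above the bench, 120 mm to the clamp's -y side of the nut's axis. The lever's rod is 10 mm thick; its hub is 26 mm in diameter and 14 mm wide.
- clamp: Cam clamp with its fixed aluminium bed plate, 330 x 330 x 20 mm. Origin on the bench right under the nut's axis; x points from the nut over the frame (away from the robot at yaw 0), y left, z up. Its steel blocks under the nut and beside the lever reach 62 mm up.
- jaw: Steel jaw bar, 104 x 30 x 10 mm, hung under the nut by a coil spring, moves only up and down; origin on the nut's axis at its underside. Its round rubber foot (63 mm along x, 24 mm wide) sticks out 6 to 13.8 mm below, set differently each time, and meets the frame's top 45 mm above the bench. From there each mm of nut or cam travel adds about 9.5 N. Locked: best 60 N, good 51 to 70; 98 crushes.
- frame: Loose wooden stencil frame, 200 x 240 x 25 mm (rails 30 mm wide, perforated steel sheet inside), lying on the bed plate; origin at the centre of its underside, 20 mm above the bench. Its near rail lies under the jaw's foot; 98 N from the jaw would crush it. Leave it where it is.
- ink: Ink can with a lid, 76 mm across, 70 mm tall, right of the clamp. Not needed; leave it. Origin: centre of its underside.
- jar: Clear jar with a black lid, 60 mm across, 75 mm tall. Not needed; leave it. Origin: centre of its underside.
- thinner: White plastic bottle, 60 mm across, 150 mm tall, left of the clamp. Not needed; leave it. Origin: centre of its underside.
- brush: Flat brush, 190 mm long, lying left on the bench. Not needed; leave it. Origin: centre of its underside.
- tape: Roll of tape lying flat, 90 mm across, 24 mm tall. Not needed; leave it. Origin: centre of its underside.
- spatula: Spatula with a wooden handle, 200 mm long, lying on the bench. Not needed; leave it. Origin: centre of its underside.
- wrench: Open-ended wrench, 150 mm long, lying on the bench. Not needed; leave it. Origin: centre of its underside.

How it is judged:
By the outcome, as a careful person would: the job done as asked, in the order asked, and still so for the second after the job is handed in, with the robot touching nothing.
It also fails if it takes over 72 s, if anything falls off the work surface, if the arm or the gripper's body presses on something with over 40 N, if the wrist force passes 120 N, or if a joint passes its speed limit or range.

### The arm

A 7-joint arm with a two-finger parallel gripper is mounted at the origin on the work surface. World frame = base frame: x ahead of the robot, y to its left, z up, the work surface at z = 0. Lengths are in m, angles in rad, forces in N, time in s.
With the tool pointing down it reaches from about 0.425 to 0.875 m from the base axis. Payload 4.7 kg.
Tool frame: the origin (TCP) lies on the mounting face of the last link; the fingertips stand 182 mm ahead of it and the grasp point (between the pads) lies 164 mm ahead of it; x points along the fingers, y is the direction in which the jaws open and shut, and the axes are right-handed (so a half turn about x gives the same grasp; the last joint's range is limited). The gripper opens to 87 mm and grips with 3 to 60 N. Pads are 19 mm wide; open, the fingers measure 117 mm over their backs; the gripper's body (75 mm by 190 mm) begins 51 mm behind the grasp point.
Start: joints at [-1.089, 0.321, -0.07, 1.45, 0.023, 1.371, -0.057], TCP at [0.293, 0.58, 0.405] pointing down, gripper open.
Joint ranges: [-2.86, 2.86], [-0.3, 2.09], [-1.38, 1.24], [0.06, 2.45], [-1.56, 4.7], [0.09, 2.05], [-2.69, 2.69]. Speed limits (rad/s): [2.57, 2.57, 3.14, 3.14, 3.14, 3.14, 3.14].

### API

Orientations are given as a rotation vector (axis times angle).
In Python, from bench import monitor, get_image, ctrl gives the robot as it stands.
- The arm moves only by the shell command python3 -m creep 'ROWS' [FORCE]. ROWS is JSON, a list of rows, each a list of 7 numbers: the shift along the tool's x, y, z in mm, then the turn, a rotation vector about the tool's x, y, z in rad, then the finger opening in mm, from 0 to 87. A call has 1 to 5 rows; each row shifts and turns the commanded pose from where the row before left it, along the tool's axes as they then stand; what a row does not reach is not made up. A row lasts 1/10 s, in which the tool goes at most 50 mm and 8.59 degrees, less where a joint would pass 70% of its speed; a pose out of reach is approached as far as the arm can. A call is refused whole if a number of a shift passes 50 or a number of a turn 0.15, either way. A call with a gripper value outside its range is refused whole. The fingers move at their own pace and stop on an object; FORCE is the grip in N (left out, the last holds). Time passes only in rows, so rows that do not move let the fingers close. It gives the time, the measured TCP pose, the force and the opening at its end, in the units of the state.
- monitor.get_state(): the state, without advancing time (a new reading comes with each control period).
- get_image(name): name is "scene" or "top" or "wrist"; returns a dict with "img" (480x640x3 uint8, red, green, blue), "mtx" (3x3 intrinsics, pixels), "view" (4x4, takes a point from world to camera coordinates). Camera axes: x right, y up, looking along -z (the intrinsics and any distortion apply to the point x, -y, -z); pixel columns grow to the right and rows downward; lengths in m; the calibration is good to about 2 mm. A picture is of the moment at which its call begins. There is no depth.
- ctrl.close_job(): hands the job in, once; it reports no verdict.
The state is a dict: "time": time; "joint_positions": joint angles; "qd": joint speeds; "joint_torque": joint torques, N m; "position": TCP position; "tool_rot": TCP orientation; "ft_force": force on the tool from outside, world axes, zero at the start; "torque": the same for the moment, N m; "grip_width": opening from 0.0 (shut) to 1.0 (fully open).
Only numpy, scipy, OpenCV 4.12 (cv2) and the standard library are available. Lean on these libraries where they do the work, as an engineer would, in place of code of your own. Each camera call takes 0.05 s, during which the arm holds its last target.

## Working session

There is one attempt and no reset: what is moved stays moved. The work goes in short steps, Python scripts to look and compute and a shell command to move; the robot and the scene stay as the last step left them, time stands still between calls to the robot, and variables do not carry over. Pictures are saved under pics/ and viewed, and the job is handed in when it is done.

```bash
mkdir -p pics; ls
python3 - <<'E'
from bench import monitor,get_image
import cv2,json
s=monitor.get_state();print(s)
for n in("scene","top","wrist"):
    d=get_image(n);cv2.imwrite(f"pics/{n}0.png",d["img"][:,:,::-1]);print(n,d["mtx"].tolist(),d["view"].round(4).tolist(),[k for k in d])
E
```

```text
pics
{'time': 0.0, 'joint_positions': array([-1.08892865,  0.32181648, -0.07007247,  1.45167061,  0.02258299,
        1.37076319, -0.05689556]), 'qd': array([ 8.96769355e-05,  1.32483528e-03, -8.14811835e-05,  8.31946424e-04,
        1.38459399e-03, -2.01597243e-03, -9.42401283e-04]), 'joint_torque': array([-6.43753697e-05, -4.91278303e+01, -4.03972026e-01, -3.12526309e+01,
       -6.38717436e-02,  4.38043533e-02,  1.79892613e-04]), 'position': array([0.29302343, 0.57998069, 0.40366751]), 'tool_rot': array([ 0.36532438,  1.53985515, -0.36823275]), 'ft_force': array([-0.46939175, -0.08197777,  0.16479351]), 'torque': array([-0.01767734,  0.00657131, -0.00039628]), 'grip_width': 1.000802252176231}
scene [[527.8867169589815, 0.0, 319.46440464402366], [0.0, 527.8867169589815, 239.89270005124075], [0.0, 0.0, 1.0]] [[0.7152, 0.6989, -0.0009, -0.4152], [-0.5482, 0.5618, 0.6196, 0.2102], [0.4335, -0.4426, 0.7849, -1.4724], [0.0, 0.0, 0.0, 1.0]] ['img', 'mtx', 'view']
top [[447.25719935892346, 0.0, 321.17398047159946], [0.0, 447.25719935892346, 242.07916109619165], [0.0, 0.0, 1.0]] [[0.0255, -0.9994, 0.0237, 0.0081], [0.9859, 0.0291, 0.1648, -0.5347], [-0.1654, 0.0192, 0.986, -1.1638], [0.0, 0.0, 0.0, 1.0]] ['img', 'mtx', 'view']
wrist [[416.62569912311204, 0.0, 324.9713769526339], [0.0, 416.62569912311204, 237.64739563769825], [0.0, 0.0, 1.0]] [[0.4515, 0.8923, -0.0017, -0.649], [-0.8623, 0.4359, -0.2577, 0.0311], [-0.2292, 0.1178, 0.9662, -0.3906], [0.0, 0.0, 0.0, 1.0]] ['img', 'mtx', 'view']
```

View pics/scene0.png

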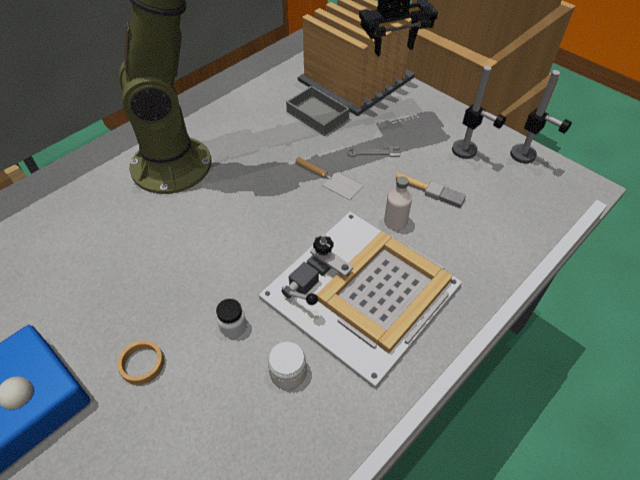

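View pics/top0.png

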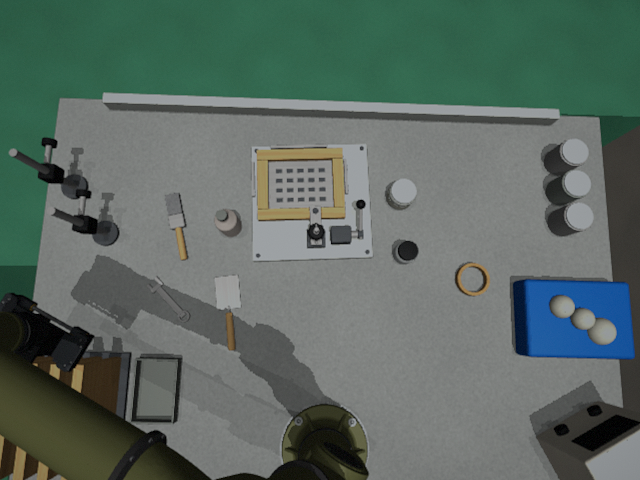

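View pics/wrist0.png

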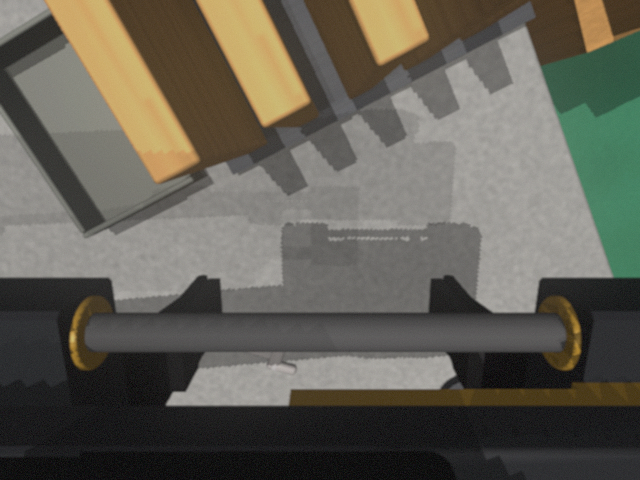

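```bash
python3 - <<'E'
import cv2
a=cv2.imread("pics/top0.png")[135:270,245:385];cv2.imwrite("pics/topc.png",cv2.resize(a,None,fx=5,fy=5,interpolation=cv2.INTER_CUBIC)[:600+75])
a=cv2.imread("pics/scene0.png")[220:330,260:420];cv2.imwrite("pics/scenec.png",cv2.resize(a,None,fx=5,fy=5,interpolation=cv2.INTER_CUBIC))
E
cat > h.py <<'E'
import numpy as np,cv2
from scipy.spatial.transform import Rotation as R
from bench import monitor,get_image
def cam(n):
    d=get_image(n);return d
def proj(d,p):
    V=np.array(d["view"]);q=V[:3,:3]@np.asarray(p,float)+V[:3,3];q=np.array([q[0],-q[1],-q[2]]);u=d["mtx"]@q;return u[:2]/u[2]
def ray(d,uv):
    V=np.array(d["view"]);Rm=V[:3,:3];c=-Rm.T@V[:3,3]
    q=np.linalg.inv(d["mtx"])@np.array([uv[0],uv[1],1.]);q=np.array([q[0],-q[1],-q[2]]);return c,Rm.T@q
def atz(d,uv,z):
    c,r=ray(d,uv);return c+r*(z-c[2])/r[2]
def tri(obs):
    A=np.zeros((3,3));b=np.zeros(3);L=[]
    for d,uv in obs:
        c,r=ray(d,uv);r=r/np.linalg.norm(r);P=np.eye(3)-np.outer(r,r);A+=P;b+=P@c;L.append((c,P))
    x=np.linalg.solve(A,b);return x,[np.linalg.norm(P@(x-c)) for c,P in L]
def pose():
    s=monitor.get_state();return s,s["position"],R.from_rotvec(s["tool_rot"])
E
```

```text
(no output)
```

View pics/scenec.png

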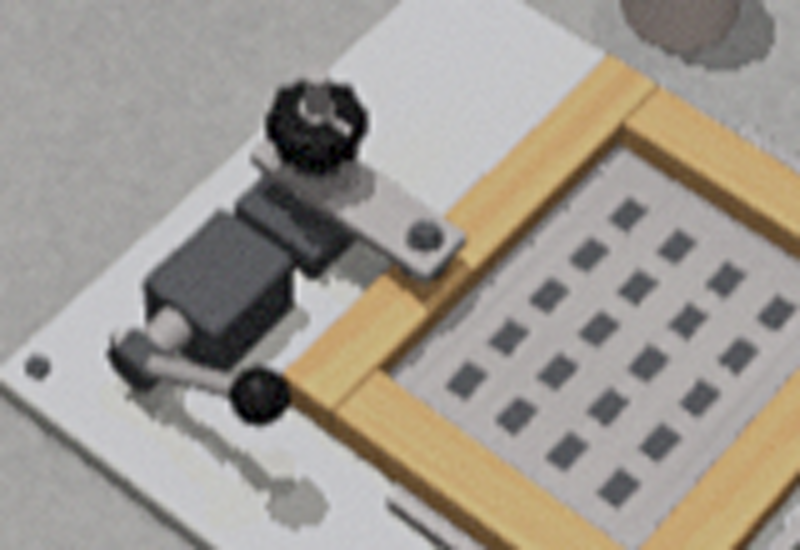

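Run:
```python
import cv2
a=cv2.imread("pics/top0.png")[140:265,245:380];a=cv2.resize(a,None,fx=4.8,fy=4.8,interpolation=cv2.INTER_CUBIC);print(a.shape);cv2.imwrite("pics/topc.png",a)
```

```text
(600, 648, 3)
```

View pics/topc.png

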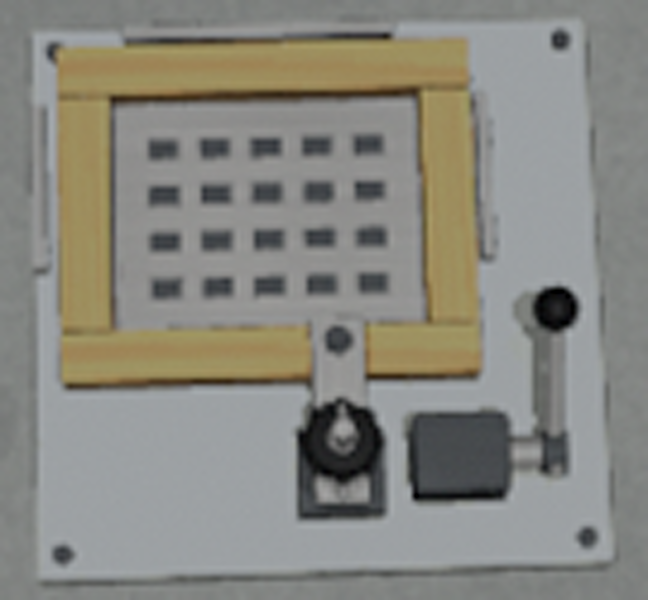

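Run:
```python
from h import *
t=cam("top");s=cam("scene")
T=lambda x,y:(x/4.8+245-.4,y/4.8+140-.4)
S=lambda x,y:(x/5+260-.4,y/5+220-.4)
for n,a,b in(("nut",(342,437),(317,124)),("ball",(554,308),(260,396)),("hub",(553,453),(140,357))):
    print(n,tri([(t,T(*a)),(s,S(*b))]))
print("screws")
P=[atz(t,T(*p),.02) for p in((55,50),(560,40),(62,554),(588,537))]
for p in P:print(p.round(4))
for a,b in((0,2),(1,3)):v=P[a]-P[b];print(np.arctan2(v[1],v[0]),np.hypot(*v[:2]))
for a,b in((0,1),(2,3)):v=P[a]-P[b];print(np.arctan2(-v[0],v[1]),np.hypot(*v[:2]))
print("framefront",[atz(t,T(*p),.045).round(4) for p in((62,384),(480,376),(58,42),(468,38))])
print("stud top",atz(t,T(341,408),.14))
```

```text
nut (array([0.55434689, 0.03826936, 0.1004464 ]), [np.float64(0.00014150531515077827), np.float64(0.00014150531515076968)])
ball (array([ 0.63183509, -0.07596878,  0.09180785]), [np.float64(0.0001521724169201962), np.float64(0.00015217241692018634)])
hub (array([ 0.55973599, -0.08025777,  0.04775088]), [np.float64(0.0011399276966099485), np.float64(0.0011399276966099765)])
screws
[0.7983 0.2142 0.02  ]
[ 0.815  -0.0855  0.02  ]
[0.4974 0.1954 0.02  ]
[ 0.5159 -0.1048  0.02  ]
0.06264866290698304 0.3014757544401132
0.06448452344921898 0.2996881422317914
0.0555785771874497 0.300195410346515
0.06153715680918549 0.3007382786762005
framefront [array([0.5909, 0.197 , 0.045 ]), array([ 0.6028, -0.0394,  0.045 ]), array([0.7937, 0.2093, 0.045 ]), array([ 0.8044, -0.029 ,  0.045 ])]
stud top [0.56212863 0.03958724 0.14      ]
```

Run:
```python
from h import *
s,p,r=pose();d=cam("wrist");V=d["view"];c=-V[:3,:3].T@V[:3,3]
print("cam in tool",r.inv().apply(c-p).round(4)); M=r.as_matrix().T@V[:3,:3].T
print("cam axes(right,up,back) in tool\n",M.round(3)); print(r.as_matrix().round(3))
d=cam("scene");V=d["view"];print(-V[:3,:3].T@V[:3,3])
d=cam("top");V=d["view"];print(-V[:3,:3].T@V[:3,3])
for n,uv,z in(("thinner",(230,222),.075),("ink",(402,193),.07),("jar",(405,251),.07)):print(n,atz(d,uv,z))
```

```text
cam in tool [ 0.0194 -0.0001 -0.0702]
cam axes(right,up,back) in tool
 [[-0.     0.258 -0.966]
 [ 1.     0.001  0.   ]
 [ 0.001 -0.966 -0.258]]
[[-0.     0.451  0.893]
 [-0.001  0.893 -0.451]
 [-1.    -0.001  0.   ]]
[ 1.05049418 -0.47970314  1.02517537]
[0.33453533 0.04593685 1.23550475]
thinner [0.57574507 0.26524456 0.075     ]
ink [ 0.67095755 -0.19182538  0.07      ]
jar [ 0.5126182  -0.19910554  0.07      ]
```

```bash
cat >> h.py <<'E'
from scipy.spatial.transform import Slerp
def plan(p1,R1,n,g,p0=None,R0=None):
    s,p,r=pose()
    if p0 is not None:p=p0
    if R0 is not None:r=R0
    d=(r.inv()*R1).as_rotvec();out=[]
    q=r
    for i in range(n):
        sh=q.inv().apply((np.asarray(p1)-p)/n)*1000
        out.append([round(float(v),1)+0 for v in sh]+[round(float(v),3)+0 for v in d/n]+[g]);q=q*R.from_rotvec(d/n)
    for i in range(0,n,5):print("[%s]"%",".join("["+",".join("%g"%v for v in o)+"]" for o in out[i:i+5]))
def down(h,tilt=0.):  # tool z heading h, tilt towards z
    c,s=np.cos(tilt),np.sin(tilt);z0=np.array([np.cos(h),np.sin(h),0]);k=np.array([0,0,-1.])
    x=c*k+s*z0;z=c*z0-s*k;return R.from_matrix(np.c_[x,np.cross(z,x),z])
E
python3 - <<'E'
from h import *
plan([.617,.206,.254],down(-np.pi/2,.698),14,0)
E
```

```text
[[10.8,-13.4,32.7,0.075,-0.045,-0.027,0],[12.6,-10.6,33.1,0.075,-0.045,-0.027,0],[14.3,-7.7,33.2,0.075,-0.045,-0.027,0],[15.9,-4.8,33,0.075,-0.045,-0.027,0],[17.5,-1.9,32.5,0.075,-0.045,-0.027,0]]
[[18.9,1,31.7,0.075,-0.045,-0.027,0],[20.3,3.9,30.6,0.075,-0.045,-0.027,0],[21.5,6.7,29.3,0.075,-0.045,-0.027,0],[22.5,9.5,27.7,0.075,-0.045,-0.027,0],[23.4,12.2,25.9,0.075,-0.045,-0.027,0]]
[[24.1,14.7,23.8,0.075,-0.045,-0.027,0],[24.7,17.1,21.5,0.075,-0.045,-0.027,0],[25.1,19.3,19,0.075,-0.045,-0.027,0],[25.4,21.3,16.4,0.075,-0.045,-0.027,0]]
```

Run:
```python
from h import *
plan([.617,.206,.35],down(-np.pi/2,.698),12,0)
```

```text
[[4.6,-15.7,38.2,0.088,-0.052,-0.032,0],[7,-12.1,39.1,0.088,-0.052,-0.032,0],[9.4,-8.3,39.5,0.088,-0.052,-0.032,0],[11.7,-4.5,39.6,0.088,-0.052,-0.032,0],[13.8,-0.7,39.1,0.088,-0.052,-0.032,0]]
[[15.8,3.2,38.2,0.088,-0.052,-0.032,0],[17.6,7.1,36.9,0.088,-0.052,-0.032,0],[19.1,10.8,35.2,0.088,-0.052,-0.032,0],[20.5,14.5,33,0.088,-0.052,-0.032,0],[21.7,18,30.5,0.088,-0.052,-0.032,0]]
[[22.5,21.2,27.6,0.088,-0.052,-0.032,0],[23.2,24.2,24.4,0.088,-0.052,-0.032,0]]
```

```bash
python3 -m creep '[[4.6,-15.7,38.2,0.088,-0.052,-0.032,0],[7,-12,39,0.088,-0.052,-0.032,0],[9.4,-8.3,39.5,0.088,-0.052,-0.032,0],[11.7,-4.5,39.6,0.088,-0.052,-0.032,0],[13.8,-0.7,39,0.088,-0.052,-0.032,0]]' 40; python3 -m creep '[[15.8,3.2,38,0.088,-0.052,-0.032,0],[17.6,7,37,0.088,-0.052,-0.032,0],[19,10.8,35,0.088,-0.052,-0.032,0],[20.5,14.5,33,0.088,-0.052,-0.032,0],[21.7,18,30.5,0.088,-0.052,-0.032,0]]'; python3 -m creep '[[22.5,21,27.6,0.088,-0.052,-0.032,0],[23,24,24.4,0.088,-0.052,-0.032,0]]'
python3 - <<'E'
from h import *
s,p,r=pose();print(p,r.as_matrix().round(2).tolist(),s["joint_positions"].round(2),s["time"])
plan([.617,.206,.254],down(-np.pi/2,.698),5,0)
E
```

```text
time: 0.9
position: [0.4288, 0.4232, 0.382]
tool_rot: [0.518, 1.226, -0.855]
ft_force: [1.5, 0.6, 0.2]
grip_width: 0.631
time: 1.4
position: [0.5635, 0.2678, 0.359]
tool_rot: [0.642, 0.848, -1.299]
ft_force: [1.6, 0.0, -0.7]
grip_width: 0.172
time: 1.6
position: [0.617, 0.2056, 0.3499]
tool_rot: [0.683, 0.679, -1.463]
ft_force: [0.5, -0.0, 0.1]
grip_width: 0.03
[0.61703712 0.20561533 0.34990073] [[-0.0, 1.0, -0.0], [-0.64, -0.0, -0.77], [-0.77, 0.0, 0.64]] [-0.8   0.49  0.38  1.45  0.45  1.55 -0.52] 1.6
[[14.6,0,-12.4,-0.001,0,0,0],[14.6,0,-12.4,-0.001,0,0,0],[14.6,0,-12.4,-0.001,0,0,0],[14.6,0,-12.4,-0.001,0,0,0],[14.6,0,-12.4,-0.001,0,0,0]]
```

Tracking is good. Lowering to the view pose.

```bash
python3 -m creep '[[14.6,0,-12.4,0,0,0,0],[14.6,0,-12.4,0,0,0,0],[14.6,0,-12.4,0,0,0,0],[14.6,0,-12.4,0,0,0,0],[14.6,0,-12.4,0,0,0,0]]'
python3 -m creep '[[0,0,0,0,0,0,0]]'
python3 - <<'E'
from h import *
d=cam("wrist");cv2.imwrite("pics/w1.png",d["img"][:,:,::-1]);np.savez("w1.npz",mtx=d["mtx"],view=d["view"])
E
```

```text
time: 2.1
position: [0.6155, 0.2085, 0.2523]
tool_rot: [0.681, 0.684, -1.459]
ft_force: [-0.0, -0.7, 0.0]
grip_width: 0.003
time: 2.2
position: [0.6147, 0.2079, 0.2504]
tool_rot: [0.676, 0.685, -1.462]
ft_force: [-0.3, -0.6, -0.2]
grip_width: 0.006
```

View pics/w1.png

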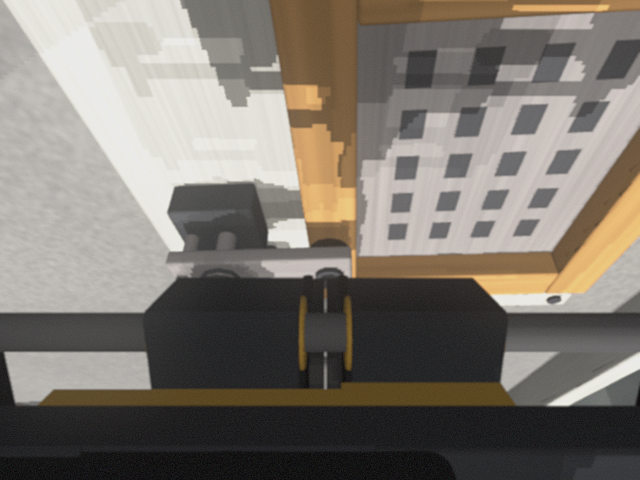

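Run:
```python
import cv2,numpy as np
a=cv2.imread("pics/w1.png")[170:290,150:400];a=cv2.resize(a,None,fx=3.2,fy=3.2,interpolation=cv2.INTER_CUBIC)[::-1,::-1]
a=(255*(a/255.)**.6).astype(np.uint8);cv2.imwrite("pics/w1c.png",a)
```

```text
(no output)
```

View pics/w1c.png

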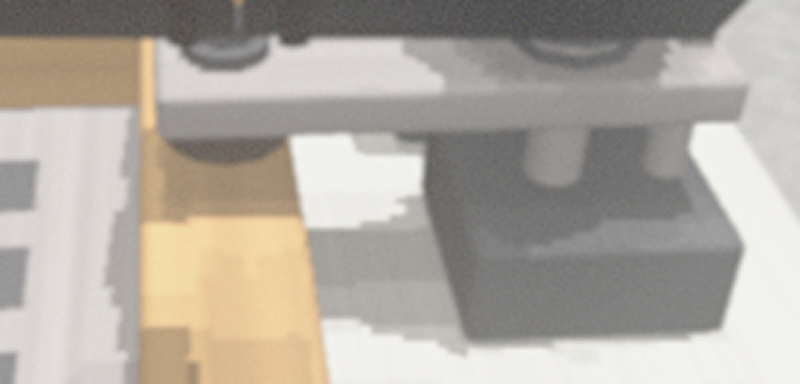

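```bash
cat > m.py <<'E'
from h import *
nut=np.array([.5543,.0383]);yaw=.061
def C(x,y,z):
    c,s=np.cos(yaw),np.sin(yaw);return np.array([nut[0]+c*x-s*y,nut[1]+s*x+c*y,z])
class D(dict):pass
def load(f):
    z=np.load(f);return {"mtx":z["mtx"],"view":z["view"]}
E
python3 - <<'E'
from m import *
d=load("w1.npz")
uv=lambda x,y:(150+(799-x)/3.2,170+(383-y)/3.2)
c,s=np.cos(yaw),np.sin(yaw);n=np.array([-s,c,0])
# bar front face edges: intersect plane y_c=15
def plane(u,yc):
    o,r=ray(d,u);t=(yc-n@(o-np.r_[nut,0]))/(n@r);p=o+r*t;return p,(np.array([c,s,0])@(p-np.r_[nut,0]))
for k,u in(("low L",(160,137)),("low R",(740,119)),("top L",(160,103)),("top R",(748,84))):
    p,x=plane(uv(*u),.015);print(k,p.round(4),round(x,4))
for h in(.048,.050,.052,.054,.056,.058,.060):
    rim=[proj(d,C(.063+.012*np.cos(a),.012*np.sin(a),h)) for a in np.linspace(0,6.28,60)]
    rim=np.array(rim);x=799-(rim[:,0]-150)*3.2;y=383-(rim[:,1]-170)*3.2;print(h,"rim low y",y.max().round(1),"x",x[y.argmax()].round(1),x.min().round(),x.max().round())
for nme,p in(("rail inner corner-ish",(140,290)),):pass
print("frame rail edges on z=45:",[ (np.array([c,s,0])@(atz(d,uv(*u),.045)-np.r_[nut,0])).round(4) for u in((140,200),(310,270))])
E
```

```text
low L [0.6273 0.0578 0.0629] 0.074
low R [0.5255 0.0516 0.0631] -0.0279
top L [0.6271 0.0578 0.0698] 0.0738
top R [0.5257 0.0516 0.0703] -0.0277
0.048 rim low y 194.4 x 218.0 156.0 284.0
0.05 rim low y 185.4 x 218.0 156.0 284.0
0.052 rim low y 176.4 x 217.9 156.0 284.0
0.054 rim low y 167.2 x 217.9 155.0 285.0
0.056 rim low y 158.0 x 217.8 155.0 285.0
0.058 rim low y 148.7 x 217.8 155.0 285.0
0.06 rim low y 139.3 x 217.7 154.0 285.0
frame rail edges on z=45: [np.float64(0.0782), np.float64(0.0491)]
```

Run:
```python
import cv2,numpy as np
a=cv2.imread("pics/w1.png").astype(float)
for c in(326,330,334,345,300,290):
    print(c,[ (r,int(a[r,c-1:c+2].mean(0)[0]),int(a[r,c-1:c+2].mean(0)[2])) for r in range(232,268)])
b=cv2.imread("pics/w1.png")[225:285,270:360];b=cv2.resize(b,None,fx=8,fy=8,interpolation=cv2.INTER_NEAREST);cv2.imwrite("pics/w1d.png",(255*(b/255.)**.6).astype(np.uint8))
```

```text
326 [(232, 67, 118), (233, 68, 118), (234, 68, 118), (235, 67, 118), (236, 68, 117), (237, 64, 112), (238, 59, 91), (239, 51, 72), (240, 50, 64), (241, 50, 63), (242, 51, 64), (243, 49, 63), (244, 48, 60), (245, 52, 65), (246, 62, 74), (247, 84, 92), (248, 96, 106), (249, 99, 108), (250, 101, 110), (251, 100, 111), (252, 100, 109), (253, 104, 113), (254, 101, 110), (255, 104, 113), (256, 103, 112), (257, 113, 122), (258, 136, 146), (259, 160, 172), (260, 177, 190), (261, 183, 196), (262, 186, 199), (263, 186, 199), (264, 186, 197), (265, 188, 200), (266, 174, 185), (267, 129, 137)]
330 [(232, 65, 116), (233, 69, 118), (234, 70, 118), (235, 67, 116), (236, 68, 118), (237, 66, 110), (238, 58, 89), (239, 51, 70), (240, 52, 65), (241, 50, 64), (242, 48, 61), (243, 49, 63), (244, 50, 63), (245, 54, 67), (246, 66, 76), (247, 87, 94), (248, 96, 106), (249, 99, 110), (250, 100, 109), (251, 100, 109), (252, 101, 110), (253, 103, 112), (254, 104, 113), (255, 102, 112), (256, 105, 115), (257, 116, 124), (258, 138, 148), (259, 163, 173), (260, 177, 189), (261, 184, 196), (262, 187, 199), (263, 1
[... 1793 characters left out ...]
263, 186, 199), (264, 187, 198), (265, 186, 196), (266, 186, 198), (267, 187, 198)]
290 [(232, 226, 233), (233, 226, 233), (234, 227, 233), (235, 227, 233), (236, 226, 232), (237, 226, 233), (238, 226, 232), (239, 227, 233), (240, 227, 233), (241, 227, 232), (242, 222, 228), (243, 219, 227), (244, 215, 223), (245, 209, 215), (246, 197, 205), (247, 169, 177), (248, 129, 135), (249, 100, 107), (250, 100, 108), (251, 103, 109), (252, 102, 109), (253, 101, 110), (254, 105, 111), (255, 104, 112), (256, 105, 113), (257, 107, 115), (258, 114, 121), (259, 134, 143), (260, 161, 170), (261, 178, 190), (262, 185, 196), (263, 187, 200), (264, 188, 200), (265, 187, 198), (266, 185, 196), (267, 185, 197)]
```

View pics/w1d.png

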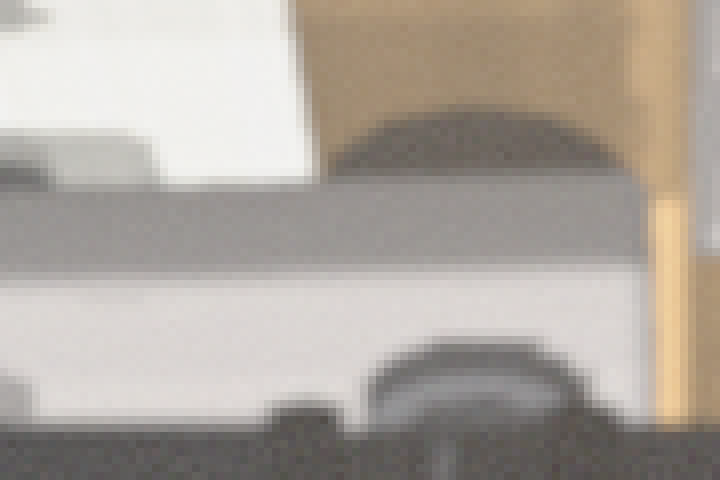

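Run:
```python
from m import *
s,p,r=pose();print(p)
p1=p-r.apply([.08,0,0])
plan([.5543,.0383,.345],down(-np.pi/2-.5,0),9,70,p0=p1)
```

```text
[0.61543878 0.20766613 0.25234059]
[[13.1,-6.8,21,0.053,0.076,-0.019,70],[11.6,-5.4,22.3,0.053,0.076,-0.019,70],[9.9,-4,23.4,0.053,0.076,-0.019,70],[8.2,-2.6,24.2,0.053,0.076,-0.019,70],[6.4,-1.1,24.9,0.053,0.076,-0.019,70]]
[[4.5,0.3,25.3,0.053,0.076,-0.019,70],[2.5,1.8,25.5,0.053,0.076,-0.019,70],[0.5,3.1,25.5,0.053,0.076,-0.019,70],[-1.5,4.5,25.3,0.053,0.076,-0.019,70]]
```

```bash
python3 -m creep '[[-40,0,0,0,0,0,70],[-40,0,0,0,0,0,70],[13,-6.8,21,0.053,0.076,-0.019,70],[11.6,-5.4,22.3,0.053,0.076,-0.019,70],[9.9,-4,23.4,0.053,0.076,-0.019,70]]'; python3 -m creep '[[8.2,-2.6,24.2,0.053,0.076,-0.019,70],[6.4,-1.1,24.9,0.053,0.076,-0.019,70],[4.5,0.3,25.3,0.053,0.076,-0.019,70],[2.5,1.8,25.5,0.053,0.076,-0.019,70],[0.5,3,25.5,0.053,0.076,-0.019,70]]';  python3 -m creep '[[-1.5,4.5,25.3,0.053,0.076,-0.019,70],[0,0,0,0,0,0,70]]'
python3 - <<'E'
from m import *
s,p,r=pose();print(p,r.as_matrix().round(3).tolist(),s["joint_positions"].round(2),s["ft_force"])
d=cam("wrist");cv2.imwrite("pics/w2.png",d["img"][:,:,::-1]);np.savez("w2.npz",mtx=d["mtx"],view=d["view"]);print(proj(d,C(0,0,.112)),proj(d,C(0,0,.139)),proj(d,C(.063,0,.072)))
E
```

```text
time: 2.75
position: [0.5959, 0.1848, 0.3277]
tool_rot: [0.975, 0.771, -1.513]
ft_force: [-0.6, -0.5, 0.4]
grip_width: 0.377
time: 3.25
position: [0.5617, 0.061, 0.3449]
tool_rot: [1.471, 0.906, -1.558]
ft_force: [0.2, 0.5, 0.0]
grip_width: 0.779
time: 3.45
position: [0.5547, 0.0317, 0.3491]
tool_rot: [1.576, 0.923, -1.565]
ft_force: [0.3, -0.4, 0.5]
grip_width: 0.801
[0.55470779 0.03166675 0.34907694] [[0.006, 0.875, -0.485], [0.001, -0.485, -0.875], [-1.0, 0.005, -0.004]] [-0.51  0.16  0.45  1.78 -0.07  1.21 -0.55] [ 0.25944414 -0.43448851  0.51599573]
[316.28071312 250.83301541] [315.47126458 266.70868508] [402.87607843 179.77593102]
```

View pics/w2.png

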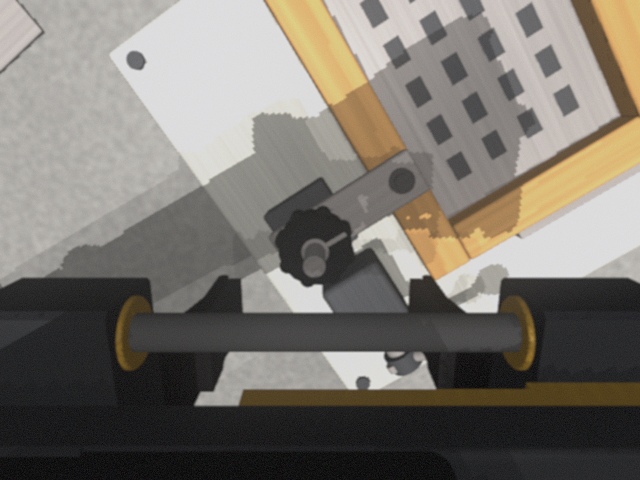

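Run:
```python
from m import *
plan([.5543,.0383,.267],down(-np.pi/2-.5,0),5,70)
```

```text
[[16.3,-0.6,-0.5,0,-0.001,-0.001,70],[16.3,-0.5,-0.5,0,-0.001,-0.001,70],[16.3,-0.5,-0.6,0,-0.001,-0.001,70],[16.3,-0.5,-0.6,0,-0.001,-0.001,70],[16.3,-0.5,-0.6,0,-0.001,-0.001,70]]
```

```bash
python3 -m creep '[[4,-0.6,-0.6,0,0,0,70],[16,-0.6,-0.6,0,0,0,70],[20,-0.5,-0.5,0,0,0,70],[20,-0.5,-0.5,0,0,0,70],[12,-0.4,-0.4,0,0,0,70]]'; python3 -m creep '[[8,0,0,0,0,0,70],[0,0,0,0,0,0,70]]'
python3 - <<'E'
from m import *
s,p,r=pose();print(p,s["ft_force"]);plan([.5543,.0383,.267],down(-np.pi/2-.5,0),1,70)
E
```

```text
time: 4.0
position: [0.5538, 0.0436, 0.2725]
tool_rot: [1.562, 0.935, -1.562]
ft_force: [-0.1, -0.3, -1.1]
grip_width: 0.805
time: 4.2
position: [0.554, 0.0421, 0.2655]
tool_rot: [1.564, 0.933, -1.563]
ft_force: [-0.5, 0.2, 0.3]
grip_width: 0.799
[0.55398364 0.0421457  0.26549081] [-0.4920745   0.17774011  0.34845097]
[[-1.5,2.1,3.2,0.005,0,0,70]]
```

```bash
python3 -m creep '[[-1,1.9,3.2,0,0,0,70],[0,0,0,0,0,0,70]]'
python3 - <<'E'
from m import *
s,p,r=pose();print(p,s["ft_force"]);plan([.5543,.0383,.267],down(-np.pi/2-.5,0),1,70)
d=cam("wrist");cv2.imwrite("pics/w3.png",d["img"][:,:,::-1]);np.savez("w3.npz",mtx=d["mtx"],view=d["view"])
E
```

```text
time: 4.4
position: [0.5549, 0.0369, 0.2687]
tool_rot: [1.569, 0.93, -1.561]
ft_force: [1.0, -0.1, 0.7]
grip_width: 0.804
[0.55493058 0.03688518 0.26869186] [ 1.00666702 -0.10544146  0.66170528]
[[1.7,-1.2,-0.9,0.003,-0.003,-0.003,70]]
```

View pics/w3.png

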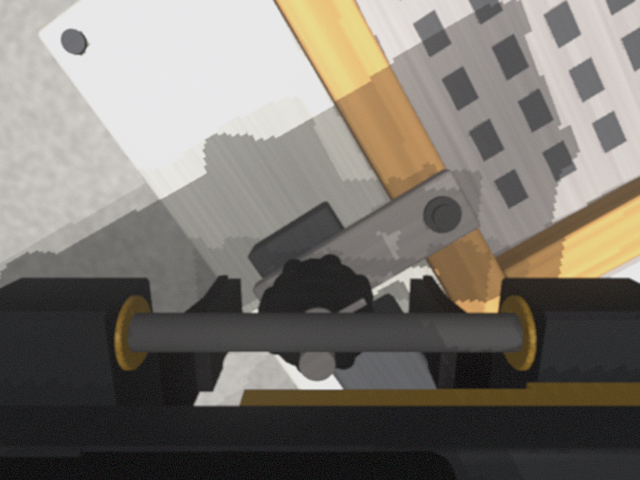

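```bash
python3 -m creep '[[1.5,-2.8,-0.8,0,0,0,70],[0,0,0,0,0,0,70],[0,0,0,0,0,0,60]]'
python3 - <<'E'
from m import *
s,p,r=pose();print(p,s["ft_force"],s["torque"])
d=cam("wrist");a=d["img"][:,:,::-1];cv2.imwrite("pics/w4.png",cv2.resize(a[230:400,180:460],None,fx=2.8,fy=2.8))
E
```

```text
time: 4.75
position: [0.5522, 0.0398, 0.2662]
tool_rot: [1.567, 0.932, -1.562]
ft_force: [-0.8, -0.0, -0.2]
grip_width: 0.769
[0.55219978 0.03977709 0.26618598] [-0.83652637 -0.03433191 -0.16005823] [-0.11348232  0.12911933  0.00321084]
```

View pics/w4.png

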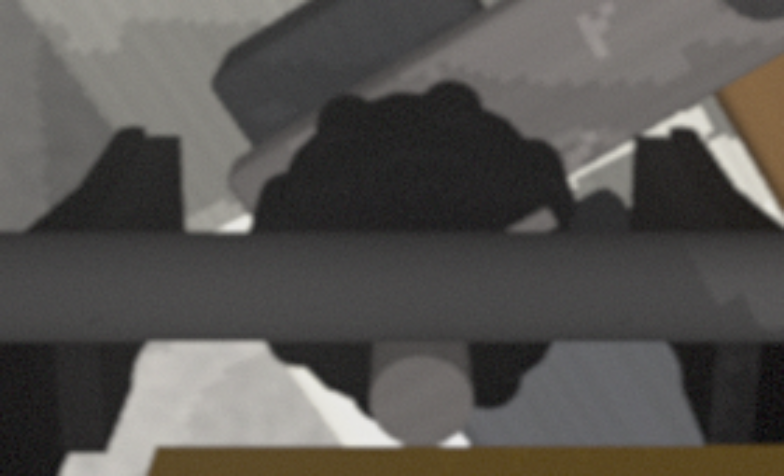

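```bash
python3 -m creep '[[0,0.5,0,0,0,0,35],[0,0,0,0,0,0,35],[0,0,0,0,0,0,35],[0,0,0,0,0,0,35],[0,0,0,0,0,0,35]]' 50; python3 -m creep '[[0,0,0,0,0,0,35],[0,0,0,0,0,0,35]]'
python3 - <<'E'
from m import *
s,p,r=pose();print(p,s["ft_force"],s["torque"],s["grip_width"]*87)
E
```

```text
time: 5.3
position: [0.5531, 0.0391, 0.2661]
tool_rot: [1.568, 0.93, -1.562]
ft_force: [3.2, -1.1, -1.6]
grip_width: 0.467
time: 5.5
position: [0.5531, 0.0391, 0.2662]
tool_rot: [1.568, 0.93, -1.562]
ft_force: [3.5, -2.0, -2.5]
grip_width: 0.467
[0.55309411 0.03909274 0.2661655 ] [ 3.50761114 -2.01470748 -2.50631326] [-0.39458152 -0.69758453 -0.01958812] 40.609355183815275
```

```bash
python3 -m creep '[[-0.3,0,0,-0.1,0,0,35],[-0.5,0,0,-0.15,0,0,35],[-0.5,0,0,-0.15,0,0,35],[-0.5,0,0,-0.15,0,0,35],[-0.5,0,0,-0.15,0,0,35]]';python3 -m creep '[[-0.5,0,0,-0.15,0,0,35],[-0.3,0,0,-0.1,0,0,35],[0,0,0,0,0,0,35],[0,0,0,0,0,0,35]]'
python3 - <<'E'
from m import *
s,p,r=pose();print(p,s["ft_force"],s["torque"],s["grip_width"]*87);z=r.as_matrix()[:,2];print(np.arctan2(z[1],z[0])+np.pi/2)
E
```

```text
time: 6.0
position: [0.5528, 0.0391, 0.2684]
tool_rot: [1.056, 1.299, -1.053]
ft_force: [3.3, -2.0, -0.6]
grip_width: 0.461
time: 6.4
position: [0.5526, 0.0391, 0.2692]
tool_rot: [0.871, 1.388, -0.869]
ft_force: [2.0, -1.5, -0.1]
grip_width: 0.466
[0.55264881 0.03914835 0.26916643] [ 2.01332038 -1.46816679 -0.09473313] [-0.48553095 -0.30165306  0.36194944] 40.536201212418
0.4520307735512916
```

```bash
python3 -m creep '[[0,0,0,0,0,0,75],[0,0,0,0,0,0,75],[0,0,0,0,0,0,75],[0,0,0,0,0,0,75]]';python3 -m creep '[[-20,0,0,0,0,0,75],[-30,0,0,0,0,0,75],[-30,0,0,0,0,0,75],[0,0,0,0,0,0,75],[0,0,0,0,0,0,75]]'
python3 - <<'E'
from m import *
s,p,r=pose();print(p,s["ft_force"]);z=r.as_matrix()[:,2];print(np.arctan2(z[1],z[0])+np.pi/2)
d=cam("wrist");a=d["img"][:,:,::-1];cv2.imwrite("pics/w5.png",cv2.resize(a[170:320,220:420],None,fx=4,fy=4));np.savez("w5.npz",mtx=d["mtx"],view=d["view"])
a=cv2.imread("pics/w2.png");cv2.imwrite("pics/w2c.png",cv2.resize(a[170:320,220:420],None,fx=4,fy=4))
plan([.6155,.2077,.2523],down(-np.pi/2,.698),12,0)
E
```

```text
time: 6.8
position: [0.5525, 0.0397, 0.2691]
tool_rot: [0.871, 1.389, -0.867]
ft_force: [0.9, 0.4, -0.1]
grip_width: 0.741
time: 7.3
position: [0.5525, 0.0394, 0.3497]
tool_rot: [0.871, 1.388, -0.866]
ft_force: [0.6, -0.3, -1.3]
grip_width: 0.857
[0.55253313 0.03943667 0.34966103] [ 0.61640388 -0.33743277 -1.30902334]
0.4533687856029667
[[8,10.9,-10.3,0.036,-0.057,-0.013,0],[7.3,10.6,-11.1,0.036,-0.057,-0.013,0],[6.5,10.3,-11.9,0.036,-0.057,-0.013,0],[5.7,9.9,-12.6,0.036,-0.057,-0.013,0],[4.8,9.5,-13.3,0.036,-0.057,-0.013,0]]
[[3.9,9.1,-13.8,0.036,-0.057,-0.013,0],[3,8.6,-14.4,0.036,-0.057,-0.013,0],[2,8.1,-14.8,0.036,-0.057,-0.013,0],[1.1,7.6,-15.2,0.036,-0.057,-0.013,0],[0.1,7,-15.5,0.036,-0.057,-0.013,0]]
[[-0.9,6.5,-15.7,0.036,-0.057,-0.013,0],[-1.9,5.9,-15.8,0.036,-0.057,-0.013,0]]
```

View pics/w5.png

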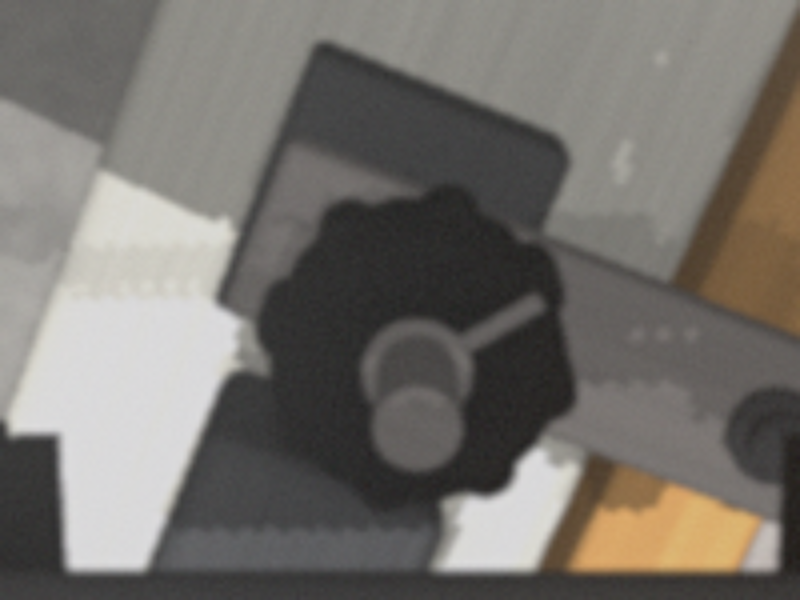

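View pics/w2c.png

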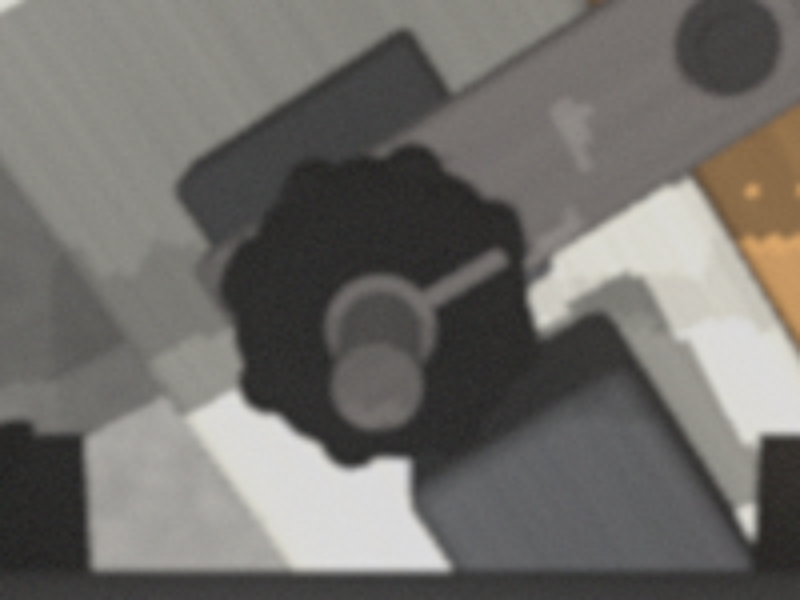

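```bash
python3 -m creep '[[8,10.9,-10.3,0.036,-0.057,-0.013,0],[7.3,10.6,-11,0.036,-0.057,-0.013,0],[6.5,10.3,-12,0.036,-0.057,-0.013,0],[5.7,10,-12.6,0.036,-0.057,-0.013,0],[4.8,9.5,-13.3,0.036,-0.057,-0.013,0]]' ;python3 -m creep '[[3.9,9,-13.8,0.036,-0.057,-0.013,0],[3,8.6,-14.4,0.036,-0.057,-0.013,0],[2,8,-14.8,0.036,-0.057,-0.013,0],[1,7.6,-15.2,0.036,-0.057,-0.013,0],[0,7,-15.5,0.036,-0.057,-0.013,0]]';python3 -m creep '[[-1,6.5,-15.7,0.036,-0.057,-0.013,0],[-2,6,-15.8,0.036,-0.057,-0.013,0],[0,0,0,0,0,0,0],[0,0,0,0,0,0,0],[0,0,0,0,0,0,0]]'
python3 - <<'E'
from h import *
s,p,r=pose();print(p)
d=cam("wrist");cv2.imwrite("pics/w6.png",d["img"][:,:,::-1]);np.savez("w6.npz",mtx=d["mtx"],view=d["view"])
E
```

```text
time: 7.85
position: [0.5786, 0.11, 0.307]
tool_rot: [0.802, 1.107, -1.137]
ft_force: [-0.0, 0.1, -0.2]
grip_width: 0.494
time: 8.35
position: [0.6047, 0.1804, 0.267]
tool_rot: [0.718, 0.806, -1.373]
ft_force: [-0.6, 0.1, 0.5]
grip_width: 0.05
time: 8.85
position: [0.6158, 0.2065, 0.2536]
tool_rot: [0.685, 0.682, -1.458]
ft_force: [0.2, -0.9, 0.1]
grip_width: 0.006
[0.61583202 0.20649134 0.25362102]
```

View pics/w6.png

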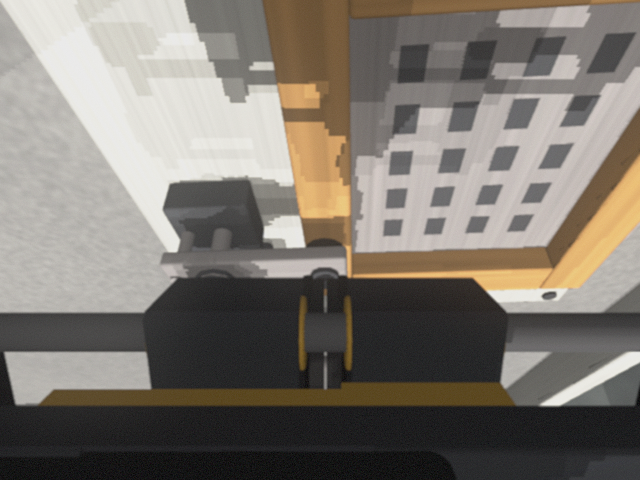

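Run:
```python
import cv2,numpy as np
a=cv2.imread("pics/w6.png").astype(float)
for c in(320,324,328,300,290):
    print(c,[ (r,int(a[r,c-1:c+2].mean(0)[0]),int(a[r,c-1:c+2].mean(0)[2])) for r in range(234,264)])
b=cv2.imread("pics/w6.png")[170:285,150:360];b=cv2.resize(b,None,fx=3.8,fy=3.8,interpolation=cv2.INTER_CUBIC);cv2.imwrite("pics/w6d.png",(255*(b/255.)**.6).astype(np.uint8))
b=cv2.imread("pics/w1.png")[170:285,150:360];b=cv2.resize(b,None,fx=3.8,fy=3.8,interpolation=cv2.INTER_CUBIC);cv2.imwrite("pics/w1e.png",(255*(b/255.)**.6).astype(np.uint8))
```

```text
320 [(234, 66, 118), (235, 70, 119), (236, 68, 119), (237, 64, 111), (238, 58, 90), (239, 52, 70), (240, 49, 62), (241, 49, 59), (242, 49, 61), (243, 50, 61), (244, 49, 60), (245, 51, 62), (246, 67, 76), (247, 86, 93), (248, 96, 106), (249, 97, 106), (250, 99, 108), (251, 102, 109), (252, 100, 107), (253, 100, 109), (254, 102, 110), (255, 102, 111), (256, 106, 113), (257, 115, 123), (258, 138, 147), (259, 163, 172), (260, 176, 187), (261, 182, 194), (262, 186, 196), (263, 187, 197)]
324 [(234, 66, 116), (235, 67, 117), (236, 67, 116), (237, 62, 106), (238, 55, 83), (239, 53, 67), (240, 51, 61), (241, 50, 61), (242, 47, 61), (243, 51, 63), (244, 48, 59), (245, 52, 61), (246, 67, 76), (247, 85, 95), (248, 96, 105), (249, 98, 108), (250, 99, 109), (251, 99, 108), (252, 101, 108), (253, 101, 110), (254, 102, 109), (255, 103, 112), (256, 105, 114), (257, 118, 127), (258, 142, 151), (259, 165, 175), (260, 179, 191), (261, 184, 196), (262, 183, 196), (263, 185, 196)]
328 [(234, 67, 115), (235, 67, 117), (236, 67, 116), (237, 65, 112), (238, 57, 91), (239, 52, 71), (240, 49, 61), (241, 49, 6
[... 689 characters left out ...]
(253, 100, 109), (254, 103, 111), (255, 103, 111), (256, 105, 112), (257, 108, 116), (258, 123, 131), (259, 147, 155), (260, 169, 181), (261, 181, 192), (262, 184, 197), (263, 187, 197)]
290 [(234, 226, 232), (235, 226, 231), (236, 226, 232), (237, 227, 232), (238, 226, 232), (239, 226, 232), (240, 226, 232), (241, 226, 232), (242, 226, 232), (243, 226, 232), (244, 226, 232), (245, 227, 233), (246, 225, 231), (247, 195, 205), (248, 142, 150), (249, 104, 111), (250, 97, 105), (251, 101, 108), (252, 101, 109), (253, 104, 109), (254, 102, 109), (255, 104, 112), (256, 103, 110), (257, 104, 113), (258, 115, 123), (259, 138, 146), (260, 162, 172), (261, 177, 187), (262, 185, 197), (263, 185, 198)]
```

View pics/w6d.png

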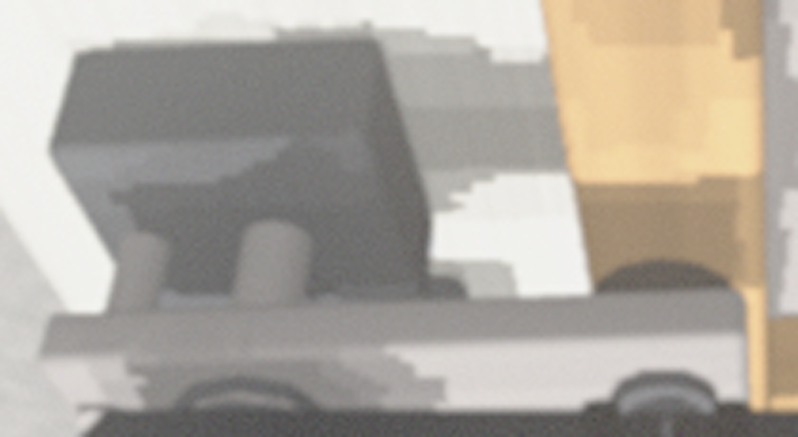

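View pics/w1e.png

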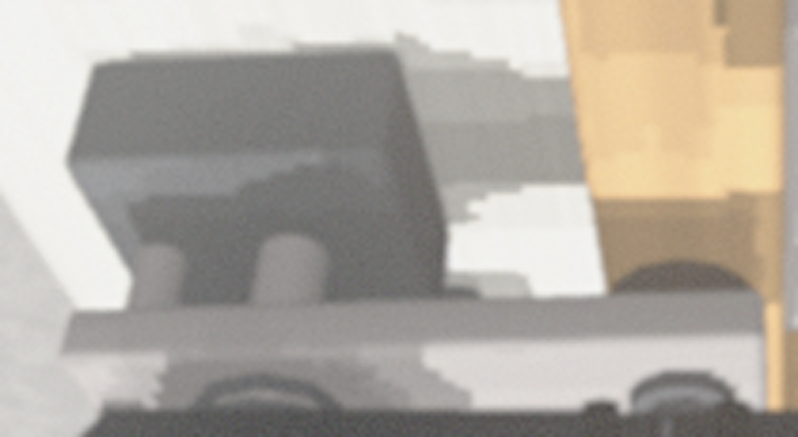

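Run:
```python
from m import *
import m
m.nut[:]=[.5528,.0391]
def rimrow(d,h):
    q=np.array([proj(d,C(.063+.012*np.cos(a),.012*np.sin(a),h)) for a in np.linspace(0,6.28,90)]);return q[q[:,1].argmin()],q[:,0].min(),q[:,0].max()
for f,row,bb in(("w1.npz",238.15,246.3),("w6.npz",238.05,246.4)):
    d=load(f)
    hs=np.arange(.045,.065,.0005);R=[rimrow(d,h)[0][1] for h in hs]
    print(f,"rim h",np.interp(row,R,hs),rimrow(d,.055), "bar bottom sharp",np.interp(bb,[proj(d,C(.063,.015,h))[1] for h in hs],hs),"touch row",rimrow(d,.045)[0])
    print("frame near-left inner corner etc", [atz(d,u,.045).round(4) for u in(((357,23) if f[1]=="1" else (350,16)),((356,253) if f[1]=="1" else (352,250)))])
t=cam("top")
T=lambda x,y:(x/4.8+245-.4,y/4.8+140-.4)
print("top: inner near-left/near-right", atz(t,T(111,328),.045),atz(t,T(426,322),.045),"screw",atz(t,T(338,339),.0735), "pred screw",C(.063,0,.0735))
```

```text
w1.npz rim h 0.05506982966240779 (array([327.66508797, 238.04906147]), np.float64(308.09359790762363), np.float64(348.7321274872908)) bar bottom sharp 0.06263970970781133 touch row [329.13958179 223.95389107]
frame near-left inner corner etc [array([0.6247, 0.1722, 0.045 ]), array([0.6335, 0.024 , 0.045 ])]
w6.npz rim h 0.05813937306686697 (array([324.22307019, 233.54879161]), np.float64(303.4187872126549), np.float64(343.89275409107756)) bar bottom sharp 0.06500000000000002 touch row [324.18538118 219.65865547]
frame near-left inner corner etc [array([0.6252, 0.1724, 0.045 ]), array([0.634 , 0.0229, 0.045 ])]
top: inner near-left/near-right [0.62423908 0.17089458 0.045     ] [ 0.63337572 -0.0080354   0.045     ] screw [0.61498397 0.04194594 0.0735    ] pred screw [0.61568282 0.04294062 0.0735    ]
```

```bash
cat >> m.py <<'E'
nut[:]=[.5528,.0391]
def ball(a):
    th=np.pi/3-a;return C(.085*np.sin(th),-.12,.048+.085*np.cos(th))
def bt(a,dz=0):return ball(a)+[0,0,.164+dz]
E
python3 - <<'E'
from m import *
s,p,r=pose();print(p,ball(.024))
p1=p-r.apply([.08,0,0]);print(p1)
plan(bt(.024,.1),down(.061,0),14,60,p0=p1)
E
```

```text
[0.61600364 0.20647606 0.25426143] [ 0.63255154 -0.07625272  0.09225428]
[0.61570938 0.2576703  0.31573551]
[[13,1.2,20.2,-0.111,0.038,0.04,60],[12.3,-1.6,20.6,-0.111,0.038,0.04,60],[11.3,-4.4,20.8,-0.111,0.038,0.04,60],[10.3,-7.1,20.5,-0.111,0.038,0.04,60],[9.2,-9.8,20,-0.111,0.038,0.04,60]]
[[8,-12.3,19.1,-0.111,0.038,0.04,60],[6.8,-14.6,17.8,-0.111,0.038,0.04,60],[5.5,-16.8,16.3,-0.111,0.038,0.04,60],[4.2,-18.7,14.5,-0.111,0.038,0.04,60],[2.9,-20.4,12.5,-0.111,0.038,0.04,60]]
[[1.6,-21.7,10.2,-0.111,0.038,0.04,60],[0.4,-22.8,7.8,-0.111,0.038,0.04,60],[-0.8,-23.5,5.2,-0.111,0.038,0.04,60],[-1.9,-23.9,2.5,-0.111,0.038,0.04,60]]
```

```bash
python3 -m creep '[[-40,0,0,0,0,0,60],[-40,0,0,0,0,0,60],[13,1,20,-0.111,0.038,0.04,60],[12,-1.6,20.6,-0.111,0.038,0.04,60],[11.3,-4.4,20.8,-0.111,0.038,0.04,60]]';python3 -m creep '[[10.3,-7,20.5,-0.111,0.038,0.04,60],[9.2,-9.8,20,-0.111,0.038,0.04,60],[8,-12.3,19,-0.111,0.038,0.04,60],[6.8,-14.6,17.8,-0.111,0.038,0.04,60],[5.5,-16.8,16.3,-0.111,0.038,0.04,60]]';python3 -m creep '[[4.2,-18.7,14.5,-0.111,0.038,0.04,60],[2.9,-20.4,12.5,-0.111,0.038,0.04,60],[1.6,-21.7,10,-0.111,0.038,0.04,60],[0.4,-22.8,7.8,-0.111,0.038,0.04,60],[-0.8,-23.5,5,-0.111,0.038,0.04,60]]';python3 -m creep '[[-1.9,-23.9,2.5,-0.111,0.038,0.04,60],[0,0,0,0,0,0,60],[0,0,0,0,0,0,60]]'
python3 - <<'E'
from m import *
s,p,r=pose();print(p,r.as_matrix().round(3).tolist(),s["joint_positions"].round(2))
d=cam("wrist");cv2.imwrite("pics/w7.png",d["img"][:,:,::-1]);print(proj(d,ball(.024)))
plan(bt(.024,.0),down(.061,0),1,60)
E
```

```text
time: 9.45
position: [0.619, 0.1868, 0.325]
tool_rot: [0.54, 0.934, -1.159]
ft_force: [1.4, 0.3, 0.9]
grip_width: 0.375
time: 9.95
position: [0.6246, 0.0669, 0.3396]
tool_rot: [0.284, 1.276, -0.635]
ft_force: [-1.1, -0.5, -0.5]
grip_width: 0.681
time: 10.45
position: [0.6298, -0.0524, 0.3544]
tool_rot: [0.009, 1.529, -0.07]
ft_force: [0.1, -0.7, 0.1]
grip_width: 0.691
time: 10.75
position: [0.6312, -0.0755, 0.3566]
tool_rot: [-0.044, 1.567, 0.04]
ft_force: [0.1, 0.9, -0.1]
grip_width: 0.694
[ 0.63122411 -0.07547905  0.3565793 ] [[0.003, -0.053, 0.999], [-0.002, 0.999, 0.053], [-1.0, -0.003, 0.003]] [-0.08  0.31  0.19  1.56 -0.06  1.27  1.75]
[324.8888878  246.18731288]
[[100.1,-2.3,0.8,-0.005,0.003,0.002,60]]
```

View pics/w7.png

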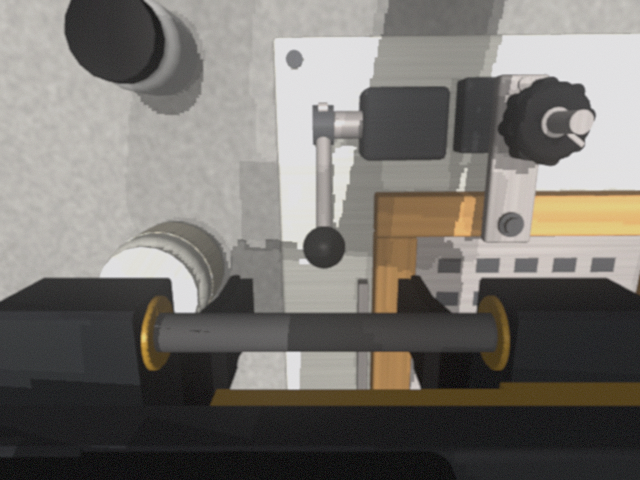

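```bash
python3 -m creep '[[20,-0.5,0.3,0,0,0,45],[25,-0.5,0.3,0,0,0,45],[25,-0.3,0.2,0,0,0,45],[20,0,0,0,0,0,45],[10,0,0,0,0,0,45]]';python3 -m creep '[[0,0,0,0,0,0,45],[0,0,0,0,0,0,45],[0,0,0,0,0,0,45]]'
python3 - <<'E'
from m import *
s,p,r=pose();print(p,s["ft_force"],s["torque"],s["grip_width"]*87)
d=cam("wrist");cv2.imwrite("pics/w8.png",d["img"][:,:,::-1]);print(proj(d,ball(.024)))
plan(bt(.024,.0),down(.061,0),1,60)
E
```

```text
time: 11.3
position: [0.6318, -0.0732, 0.2539]
tool_rot: [-0.048, 1.571, 0.046]
ft_force: [0.6, 0.4, 0.0]
grip_width: 0.522
time: 11.6
position: [0.6333, -0.0753, 0.2575]
tool_rot: [-0.047, 1.566, 0.044]
ft_force: [0.3, -0.3, -0.2]
grip_width: 0.514
[ 0.63330269 -0.07528248  0.25752921] [ 0.31074116 -0.30505487 -0.22928866] [ 0.07666214 -0.01631409 -0.02144342] 44.761187096093856
[323.86646321 313.25464173]
[[1.3,-0.8,-0.8,-0.003,0.004,0.003,60]]
```

View pics/w8.png

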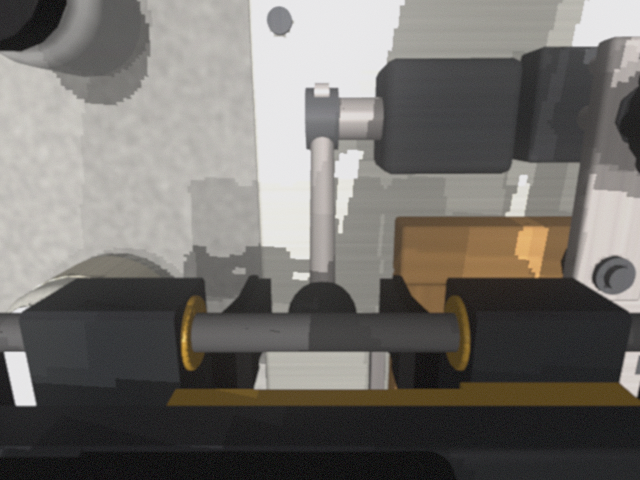

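```bash
python3 -m creep '[[1,-0.8,-0.8,0,0,0,22],[0,0,0,0,0,0,22],[0,0,0,0,0,0,22],[0,0,0,0,0,0,22]]' 15
python3 - <<'E'
from m import *
s,p,r=pose();print(p,s["ft_force"],s["torque"],s["grip_width"]*87)
# arc deltas (tool frame x=down, z=+x clamp)
A=[.024,.1,.2,.3,.4,.5,.6,.7,.8,.9,1.,1.05,1.15,1.2,1.25,1.3,1.4]
for a,b in zip(A,A[1:]):
    d=down(.061,0).inv().apply(ball(b)-ball(a))*1000;print(a,b,d.round(1))
E
```

```text
time: 12.05
position: [0.632, -0.0765, 0.2551]
tool_rot: [-0.047, 1.568, 0.043]
ft_force: [-0.0, 0.1, -0.2]
grip_width: 0.284
[ 0.63197854 -0.07654017  0.25511316] [-0.01132701  0.11665114 -0.2129892 ] [0.07416153 0.04719119 0.04029871] 24.671453881336394
0.024 0.1 [-5.4 -0.  -3.6]
0.1 0.2 [-6.6  0.  -5.3]
0.2 0.3 [-6.1  0.  -5.9]
0.3 0.4 [-5.5  0.  -6.5]
0.4 0.5 [-4.8 -0.  -7. ]
0.5 0.6 [-4.1 -0.  -7.5]
0.6 0.7 [-3.3 -0.  -7.8]
0.7 0.8 [-2.5  0.  -8.1]
0.8 0.9 [-1.7 -0.  -8.3]
0.9 1.0 [-0.8  0.  -8.5]
1.0 1.05 [-0.1  0.  -4.2]
1.05 1.15 [ 0.4 -0.  -8.5]
1.15 1.2 [ 0.5  0.  -4.2]
1.2 1.25 [ 0.8  0.  -4.2]
1.25 1.3 [ 1.  -0.  -4.1]
1.3 1.4 [ 2.5  0.  -8.1]
```

```bash
python3 -m creep '[[-5.4,0,-3.6,0,0,0,22],[-6.6,0,-5.3,0,0,0,22],[-6.1,0,-5.9,0,0,0,22],[-5.5,0,-6.5,0,0,0,22],[-4.8,0,-7,0,0,0,22]]';python3 -m creep '[[-4.1,0,-7.5,0,0,0,22],[-3.3,0,-7.8,0,0,0,22],[-2.5,0,-8.1,0,0,0,22],[-1.7,0,-8.3,0,0,0,22],[-0.8,0,-8.5,0,0,0,22]]'; python3 -m creep '[[-0.1,0,-4.2,0,0,0,22],[0,0,0,0,0,0,22],[0,0,0,0,0,0,22]]'
python3 - <<'E'
from m import *
s,p,r=pose();print(p,bt(1.05),s["ft_force"],s["torque"],s["grip_width"]*87)
E
```

```text
time: 12.55
position: [0.6025, -0.0783, 0.2834]
tool_rot: [-0.047, 1.57, 0.043]
ft_force: [-0.3, -1.7, -3.5]
grip_width: 0.279
time: 13.05
position: [0.5624, -0.0808, 0.2947]
tool_rot: [-0.047, 1.57, 0.043]
ft_force: [1.2, -4.9, -13.0]
grip_width: 0.28
time: 13.35
position: [0.5589, -0.0809, 0.295]
tool_rot: [-0.047, 1.57, 0.043]
ft_force: [0.9, -4.8, -13.7]
grip_width: 0.283
[ 0.55894886 -0.08091819  0.29495928] [ 0.5598777  -0.08069133  0.29699967] [  0.92222083  -4.83267004 -13.73433224] [-1.04637226 -0.17012374 -0.08255958] 24.60836858315878
```

```bash
for i in 1; do python3 -m creep '[[1.8,0,0,0,0,0,22],[0,0,0,0,0,0,22],[0,0,0,0,0,0,22]]'; python3 -m creep '[[0.2,0,-4.2,0,0,0,22],[0,0,0,0,0,0,22]]'; python3 -m creep '[[0.3,0,-4.2,0,0,0,22],[0,0,0,0,0,0,22]]';python3 -m creep '[[0.5,0,-4.2,0,0,0,22],[0,0,0,0,0,0,22]]';python3 -m creep '[[0.8,0,-4.2,0,0,0,22],[0,0,0,0,0,0,22]]';python3 -m creep '[[1,0,-4.2,0,0,0,22],[0,0,0,0,0,0,22]]';done
```

```text
time: 13.65
position: [0.56, -0.0808, 0.2948]
tool_rot: [-0.048, 1.566, 0.043]
ft_force: [0.5, -4.6, -8.1]
grip_width: 0.284
time: 13.85
position: [0.5557, -0.0811, 0.2947]
tool_rot: [-0.047, 1.566, 0.043]
ft_force: [1.4, -4.4, -8.0]
grip_width: 0.283
time: 14.05
position: [0.5517, -0.0813, 0.2945]
tool_rot: [-0.048, 1.565, 0.043]
ft_force: [1.4, -5.4, -9.5]
grip_width: 0.279
time: 14.25
position: [0.5478, -0.0816, 0.2941]
tool_rot: [-0.048, 1.564, 0.043]
ft_force: [2.8, -5.6, -9.6]
grip_width: 0.282
time: 14.45
position: [0.5439, -0.0818, 0.2935]
tool_rot: [-0.048, 1.563, 0.043]
ft_force: [3.5, -5.1, -8.4]
grip_width: 0.284
time: 14.65
position: [0.54, -0.082, 0.2928]
tool_rot: [-0.048, 1.562, 0.043]
ft_force: [5.0, -5.0, -8.8]
grip_width: 0.286
```

```bash
python3 -m creep '[[-1,0,4.2,0,0,0,22],[0,0,4,0,0,0,22],[0,0,0,0,0,0,22],[0,0,0,0,0,0,22]]'; python3 -m creep '[[0,0,0,0,0,0,45],[0,0,0,0,0,0,45],[0,0,0,0,0,0,45],[-20,0,0,0,0,0,45],[-30,0,0,0,0,0,40]]'
python3 - <<'E'
from m import *
s,p,r=pose();print(p,s["ft_force"])
plan([.6158,.2065,.34],down(-np.pi/2,.698),12,0)
E
```

```text
time: 15.05
position: [0.5484, -0.0815, 0.2943]
tool_rot: [-0.048, 1.562, 0.043]
ft_force: [2.6, -5.9, -4.7]
grip_width: 0.281
time: 15.55
position: [0.5459, -0.08, 0.3416]
tool_rot: [-0.047, 1.572, 0.046]
ft_force: [0.9, -0.4, 0.1]
grip_width: 0.478
[ 0.54594998 -0.07995049  0.34156603] [ 0.88195083 -0.38788152  0.07713   ]
[[0.1,23.5,7.2,0.13,-0.045,-0.047,0],[-0.8,24.2,4.1,0.13,-0.045,-0.047,0],[-1.8,24.5,1,0.13,-0.045,-0.047,0],[-3,24.3,-2,0.13,-0.045,-0.047,0],[-4.3,23.7,-5,0.13,-0.045,-0.047,0]]
[[-5.6,22.6,-7.8,0.13,-0.045,-0.047,0],[-7.1,21.1,-10.3,0.13,-0.045,-0.047,0],[-8.5,19.3,-12.6,0.13,-0.045,-0.047,0],[-10,17.1,-14.6,0.13,-0.045,-0.047,0],[-11.4,14.6,-16.2,0.13,-0.045,-0.047,0]]
[[-12.8,11.8,-17.3,0.13,-0.045,-0.047,0],[-14.1,8.9,-18.1,0.13,-0.045,-0.047,0]]
```

```bash
python3 -m creep '[[-25,0,0,0,0,0,0],[0,23.5,7.2,0.13,-0.045,-0.047,0],[-0.8,24.2,4,0.13,-0.045,-0.047,0],[-1.8,24.5,1,0.13,-0.045,-0.047,0],[-3,24.3,-2,0.13,-0.045,-0.047,0]]';python3 -m creep '[[-4.3,23.7,-5,0.13,-0.045,-0.047,0],[-5.6,22.6,-7.8,0.13,-0.045,-0.047,0],[-7,21,-10.3,0.13,-0.045,-0.047,0],[-8.5,19.3,-12.6,0.13,-0.045,-0.047,0],[-10,17,-14.6,0.13,-0.045,-0.047,0]]';python3 -m creep '[[-11.4,14.6,-16.2,0.13,-0.045,-0.047,0],[-12.8,11.8,-17.3,0.13,-0.045,-0.047,0],[-14,8.9,-18,0.13,-0.045,-0.047,0],[0,0,0,0,0,0,0]]'
python3 - <<'E'
from m import *
plan([.6158,.2065,.2536],down(-np.pi/2,.698),5,0)
E
```

```text
time: 16.05
position: [0.5695, 0.0154, 0.3678]
tool_rot: [0.215, 1.348, -0.493]
ft_force: [0.0, -0.8, 0.9]
grip_width: 0.089
time: 16.55
position: [0.5979, 0.1348, 0.3669]
tool_rot: [0.518, 0.963, -1.116]
ft_force: [0.5, -1.0, -0.7]
grip_width: 0.005
time: 16.95
position: [0.6149, 0.2105, 0.3639]
tool_rot: [0.681, 0.681, -1.452]
ft_force: [0.1, 0.7, 0.6]
grip_width: 0.006
[[17.4,0.1,-13.6,0.001,0,-0.002,0],[17.4,0.1,-13.6,0.001,0,-0.002,0],[17.4,0.1,-13.6,0.001,0,-0.002,0],[17.4,0.1,-13.6,0.001,0,-0.002,0],[17.4,0.2,-13.6,0.001,0,-0.002,0]]
```

```bash
python3 -m creep '[[17.4,0,-13.6,0,0,0,0],[17.4,0,-13.6,0,0,0,0],[17.4,0,-13.6,0,0,0,0],[17.4,0,-13.6,0,0,0,0],[17.4,0,-13.6,0,0,0,0]]';python3 -m creep '[[0,0,0,0,0,0,0],[0,0,0,0,0,0,0],[0,0,0,0,0,0,0]]'
python3 - <<'E'
from m import *
s,p,r=pose();print(p,s["time"])
d=cam("wrist");cv2.imwrite("pics/w9.png",d["img"][:,:,::-1]);np.savez("w9.npz",mtx=d["mtx"],view=d["view"])
q=np.array([proj(d,C(.063+.012*np.cos(a),.012*np.sin(a),.045)) for a in np.linspace(0,6.28,90)]);print(q[q[:,1].argmin()])
b=d["img"][170:285,150:360,::-1];b=cv2.resize(b,None,fx=3.8,fy=3.8,interpolation=cv2.INTER_CUBIC);cv2.imwrite("pics/w9d.png",(255*(b/255.)**.6).astype(np.uint8))
d=cam("scene");cv2.imwrite("pics/s9.png",cv2.resize(d["img"][200:330,240:400,::-1],None,fx=5,fy=4.6,interpolation=cv2.INTER_CUBIC))
print([(a,((proj(d,ball(a))-[240,200])*[5,4.6]).round(1)) for a in(.95,1.05,1.1,1.15,1.2)])
E
```

```text
time: 17.45
position: [0.6158, 0.2, 0.2552]
tool_rot: [0.684, 0.678, -1.456]
ft_force: [-0.4, 1.2, -0.1]
grip_width: 0.01
time: 17.75
position: [0.6165, 0.2002, 0.2572]
tool_rot: [0.685, 0.676, -1.455]
ft_force: [-0.1, 0.3, 0.5]
grip_width: 0.008
[0.61647957 0.20024982 0.25715287] 17.75
[320.88500973 206.60047693]
[(0.95, array([239.9, 327.1])), (1.05, array([224.8, 316.5])), (1.1, array([217.3, 311.6])), (1.15, array([209.9, 307. ])), (1.2, array([202.6, 302.7]))]
```

View pics/w9d.png

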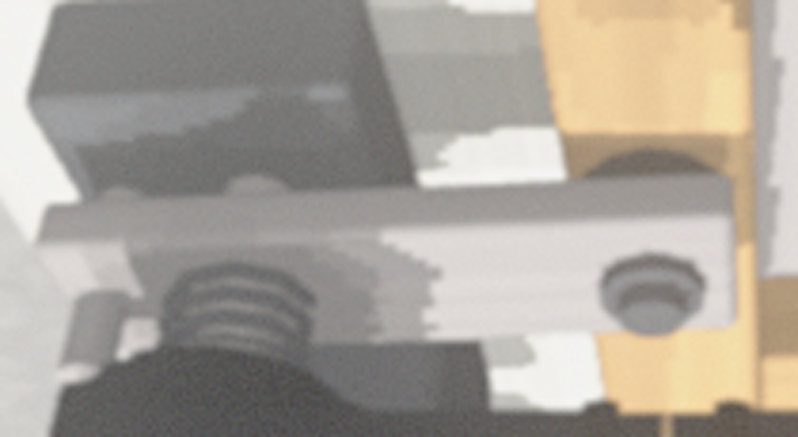

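View pics/s9.png

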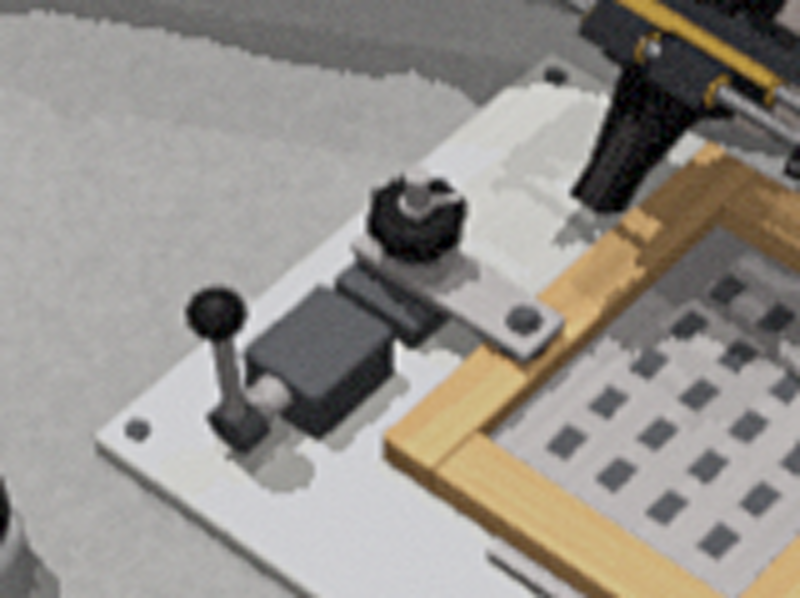

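Run:
```python
from m import *
a=cv2.imread("pics/w9.png").astype(float)
for c in(317,320,323,326):
    print(c,[ (r,int(a[r,c-1:c+2].mean(0)[0]),int(a[r,c-1:c+2].mean(0)[2])) for r in range(205,224)])
hs=np.arange(.040,.065,.0005);
def rr(d,h):
    q=np.array([proj(d,C(.063+.012*np.cos(t),.012*np.sin(t),h)) for t in np.linspace(0,6.28,90)]);return q[:,1].min()
d=load("w9.npz");R=[rr(d,h) for h in hs]
for row in(209,209.5,210,210.5,211):print(row,np.interp(row,R,hs))
print([atz(d,u,.045) for u in((352,150),)])
```

```text
317 [(205, 87, 171), (206, 78, 141), (207, 74, 133), (208, 70, 121), (209, 63, 98), (210, 56, 77), (211, 56, 69), (212, 55, 69), (213, 52, 70), (214, 54, 68), (215, 57, 73), (216, 76, 88), (217, 93, 106), (218, 102, 113), (219, 103, 116), (220, 103, 115), (221, 104, 115), (222, 105, 116), (223, 104, 116)]
320 [(205, 90, 171), (206, 75, 138), (207, 74, 131), (208, 66, 113), (209, 61, 90), (210, 54, 72), (211, 54, 69), (212, 54, 69), (213, 53, 71), (214, 52, 69), (215, 60, 76), (216, 80, 90), (217, 96, 108), (218, 102, 114), (219, 104, 116), (220, 103, 114), (221, 103, 114), (222, 104, 116), (223, 107, 119)]
323 [(205, 88, 171), (206, 78, 140), (207, 74, 132), (208, 70, 119), (209, 61, 95), (210, 56, 75), (211, 54, 71), (212, 55, 71), (213, 53, 70), (214, 54, 69), (215, 63, 76), (216, 83, 95), (217, 97, 109), (218, 104, 115), (219, 104, 116), (220, 103, 115), (221, 104, 114), (222, 104, 116), (223, 107, 118)]
326 [(205, 91, 178), (206, 80, 145), (207, 76, 137), (208, 70, 125), (209, 64, 104), (210, 57, 81), (211, 54, 72), (212, 53, 70), (213, 53, 69), (214, 52, 70), (215, 64, 78), (216, 85, 97), (217, 99, 111), (218, 102, 113), (219, 104, 115), (220, 105, 116), (221, 103, 115), (222, 105, 117), (223, 104, 116)]
209 0.04677252235499623
209.5 0.04714003660533122
210 0.04750698720919139
210.5 0.04787307152400243
211 0.04823857959221358
[array([0.63152678, 0.09848294, 0.045     ])]
```

View pics/w9.png

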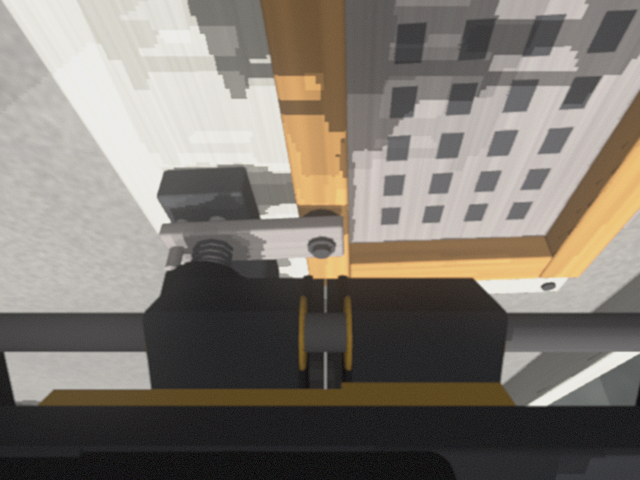

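Run:
```python
from m import *
s,p,r=pose();print(p,ball(1.1))
p1=p-r.apply([.1,0,0]);print(p1)
plan(bt(1.1,.085),down(.061,0),14,45,p0=p1)
```

```text
[0.61644855 0.20033424 0.25703203] [ 0.55563768 -0.08095029  0.13288153]
[0.6156619  0.26465862 0.33359412]
[[13.2,-4.3,21.1,-0.111,0.039,0.04,45],[12.2,-7.2,21,-0.111,0.039,0.04,45],[11,-10,20.5,-0.111,0.039,0.04,45],[9.8,-12.6,19.6,-0.111,0.039,0.04,45],[8.5,-15.1,18.4,-0.111,0.039,0.04,45]]
[[7.2,-17.4,16.9,-0.111,0.039,0.04,45],[5.8,-19.4,15.1,-0.111,0.039,0.04,45],[4.4,-21.2,13.1,-0.111,0.039,0.04,45],[3.1,-22.7,10.8,-0.111,0.039,0.04,45],[1.8,-23.8,8.3,-0.111,0.039,0.04,45]]
[[0.6,-24.7,5.6,-0.111,0.039,0.04,45],[-0.6,-25.1,2.8,-0.111,0.039,0.04,45],[-1.7,-25.2,0,-0.111,0.039,0.04,45],[-2.6,-25,-2.9,-0.111,0.039,0.04,45]]
```

```bash
python3 -m creep '[[-50,0,0,0,0,0,45],[-50,0,0,0,0,0,45],[13,-4.3,21,-0.111,0.039,0.04,45],[12,-7.2,21,-0.111,0.039,0.04,45],[11,-10,20.5,-0.111,0.039,0.04,45]]';python3 -m creep '[[9.8,-12.6,19.6,-0.111,0.039,0.04,45],[8.5,-15,18.4,-0.111,0.039,0.04,45],[7.2,-17.4,17,-0.111,0.039,0.04,45],[5.8,-19.4,15,-0.111,0.039,0.04,45],[4.4,-21.2,13,-0.111,0.039,0.04,45]]';python3 -m creep '[[3,-22.7,10.8,-0.111,0.039,0.04,45],[1.8,-23.8,8.3,-0.111,0.039,0.04,45],[0.6,-24.7,5.6,-0.111,0.039,0.04,45],[-0.6,-25,2.8,-0.111,0.039,0.04,45],[-1.7,-25,0,-0.111,0.039,0.04,45]]';python3 -m creep '[[-2.6,-25,-2.9,-0.111,0.039,0.04,45],[0,0,0,0,0,0,45],[0,0,0,0,0,0,45]]'
python3 - <<'E'
from m import *
s,p,r=pose();print(p,bt(1.1,.085))
d=cam("wrist");cv2.imwrite("pics/w10.png",d["img"][:,:,::-1]);print(proj(d,ball(1.1)))
plan(bt(1.1,.0),down(.061,0),1,60)
E
```

```text
time: 18.35
position: [0.6024, 0.1908, 0.344]
tool_rot: [0.539, 0.93, -1.158]
ft_force: [0.1, -1.0, -0.6]
grip_width: 0.373
time: 18.85
position: [0.5805, 0.0665, 0.3612]
tool_rot: [0.285, 1.277, -0.634]
ft_force: [0.2, -0.6, 0.1]
grip_width: 0.52
time: 19.35
position: [0.5588, -0.0567, 0.3785]
tool_rot: [0.011, 1.534, -0.067]
ft_force: [0.4, -0.4, -0.1]
grip_width: 0.517
time: 19.65
position: [0.5548, -0.0808, 0.3811]
tool_rot: [-0.041, 1.573, 0.042]
ft_force: [0.2, 0.4, -0.5]
grip_width: 0.518
[ 0.55483198 -0.08075031  0.38110451] [ 0.55563768 -0.08095029  0.38188153]
[324.27485093 255.55145448]
[[83.9,-1.7,0.9,-0.006,-0.003,-0.002,60]]
```

View pics/w10.png

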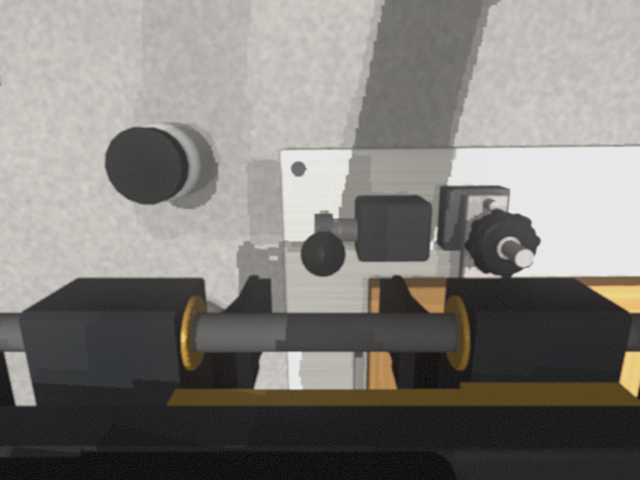

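```bash
python3 -m creep '[[20,-0.6,0.3,0,0,0,45],[25,-0.6,0,0,0,0,45],[25,0,0,0,0,0,45],[12,0,0,0,0,0,45],[2.5,0,0,0,0,0,45]]';python3 -m creep '[[0,0,0,0,0,0,45],[0,0,0,0,0,0,45]]'
python3 - <<'E'
from m import *
s,p,r=pose();print(p,bt(1.11),s["ft_force"])
plan(bt(1.11,.0),down(.061,0),1,60)
A=np.r_[1.11:2.42:.1]
for a,b in zip(A,A[1:]):
    d=down(.061,0).inv().apply(ball(b)-ball(a))*1000;print(round(a,2),round(b,2),d.round(1))
E
```

```text
time: 20.2
position: [0.5544, -0.0798, 0.2943]
tool_rot: [-0.044, 1.577, 0.047]
ft_force: [0.1, -0.5, 0.3]
grip_width: 0.515
time: 20.4
position: [0.5554, -0.081, 0.2971]
tool_rot: [-0.043, 1.573, 0.045]
ft_force: [0.5, 0.4, 1.3]
grip_width: 0.515
[ 0.55543804 -0.08097421  0.29709539] [ 0.55479068 -0.08100202  0.29683243] [0.47079133 0.43071337 1.26124162]
[[0.3,0,-0.6,-0.005,-0.002,-0.001,60]]
1.11 1.21 [ 1.  -0.  -8.4]
1.21 1.31 [ 1.8 -0.  -8.3]
1.31 1.41 [ 2.6 -0.  -8.1]
1.41 1.51 [ 3.4  0.  -7.8]
1.51 1.61 [ 4.2 -0.  -7.4]
1.61 1.71 [ 4.9  0.  -7. ]
1.71 1.81 [ 5.6 -0.  -6.4]
1.81 1.91 [ 6.2  0.  -5.8]
1.91 2.01 [ 6.7  0.  -5.2]
2.01 2.11 [ 7.2  0.  -4.5]
2.11 2.21 [ 7.6 -0.  -3.8]
2.21 2.31 [ 8.  0. -3.]
2.31 2.41 [ 8.2  0.  -2.2]
```

```bash
python3 -m creep '[[0.2,0,-0.5,0,0,0,22],[0,0,0,0,0,0,22],[0,0,0,0,0,0,22],[0,0,0,0,0,0,22]]' 25; python3 -m creep '[[1,0,-8.4,0,0,0,22],[1.8,0,-8.3,0,0,0,22],[2.6,0,-8.1,0,0,0,22],[0,0,0,0,0,0,22]]';python3 -m creep '[[3.4,0,-7.8,0,0,0,22],[4.2,0,-7.4,0,0,0,22],[4.9,0,-7,0,0,0,22],[0,0,0,0,0,0,22]]'
python3 - <<'E'
from m import *
s,p,r=pose();print(p,bt(1.71),s["ft_force"],s["torque"],s["grip_width"]*87)
E
```

```text
time: 20.8
position: [0.5544, -0.0819, 0.2959]
tool_rot: [-0.043, 1.574, 0.044]
ft_force: [-0.4, -1.5, 0.7]
grip_width: 0.281
time: 21.2
position: [0.5287, -0.0835, 0.2902]
tool_rot: [-0.043, 1.574, 0.043]
ft_force: [4.0, -3.4, -1.3]
grip_width: 0.281
time: 21.6
position: [0.5071, -0.0847, 0.2781]
tool_rot: [-0.043, 1.573, 0.043]
ft_force: [3.6, -4.5, -0.7]
grip_width: 0.273
[ 0.50707775 -0.0847172   0.27810286] [ 0.50790983 -0.08386531  0.27900303] [ 3.6416096  -4.50593215 -0.72547645] [-0.71918804 -0.90258231  0.02973731] 23.751604876898618
```

```bash
python3 -m creep '[[5.6,0,-6.4,0,0,0,22],[6.2,0,-5.8,0,0,0,22],[0,0,0,0,0,0,22]]';python3 -m creep '[[6.7,0,-5.2,0,0,0,22],[7.2,0,-4.5,0,0,0,22],[0,0,0,0,0,0,22]]';python3 -m creep '[[7.6,0,-3.8,0,0,0,22],[8,0,-3,0,0,0,22],[6,0,-1.6,0,0,0,22],[0,0,0,0,0,0,22]]'
python3 - <<'E'
from m import *
s,p,r=pose();print(p,bt(2.36),s["ft_force"],s["torque"],s["grip_width"]*87)
E
```

```text
time: 21.9
position: [0.4943, -0.0855, 0.2655]
tool_rot: [-0.043, 1.575, 0.043]
ft_force: [3.2, -5.6, -1.0]
grip_width: 0.279
time: 22.2
position: [0.4845, -0.0861, 0.2511]
tool_rot: [-0.043, 1.575, 0.043]
ft_force: [4.5, -5.1, -3.0]
grip_width: 0.276
time: 22.6
position: [0.4763, -0.0866, 0.23]
tool_rot: [-0.043, 1.575, 0.043]
ft_force: [3.8, -6.9, -2.7]
grip_width: 0.265
[ 0.47627018 -0.08657544  0.23001906] [ 0.4780815  -0.0856871   0.23368701] [ 3.80092713 -6.93910517 -2.73263316] [-1.15178495 -0.81584704  0.0166552 ] 23.07687577261177
```

```bash
python3 -m creep '[[3,0,0,0,0,0,22],[0,0,0,0,0,0,22]]';python3 -m creep '[[3,0,0,0,0,0,22],[0,0,0,0,0,0,22]]'
python3 - <<'E'
from m import *
d=cam("scene");cv2.imwrite("pics/s11.png",cv2.resize(d["img"][200:330,200:360,::-1],None,fx=5,fy=4.6,interpolation=cv2.INTER_CUBIC))
print([(a,((proj(d,ball(a))-[200,200])*[5,4.6]).round(1)) for a in(2.2,2.3,2.36,2.45)])
E
```

```text
time: 22.8
position: [0.4765, -0.0867, 0.2292]
tool_rot: [-0.043, 1.576, 0.043]
ft_force: [-3.1, -5.4, 14.3]
grip_width: 0.275
time: 23.0
position: [0.4767, -0.0867, 0.2274]
tool_rot: [-0.043, 1.575, 0.043]
ft_force: [-6.0, -4.3, 23.5]
grip_width: 0.276
[(2.2, array([302.2, 290.7])), (2.3, array([298.9, 296.9])), (2.36, array([297.5, 301.3])), (2.45, array([296.5, 308.4]))]
```

View pics/s11.png

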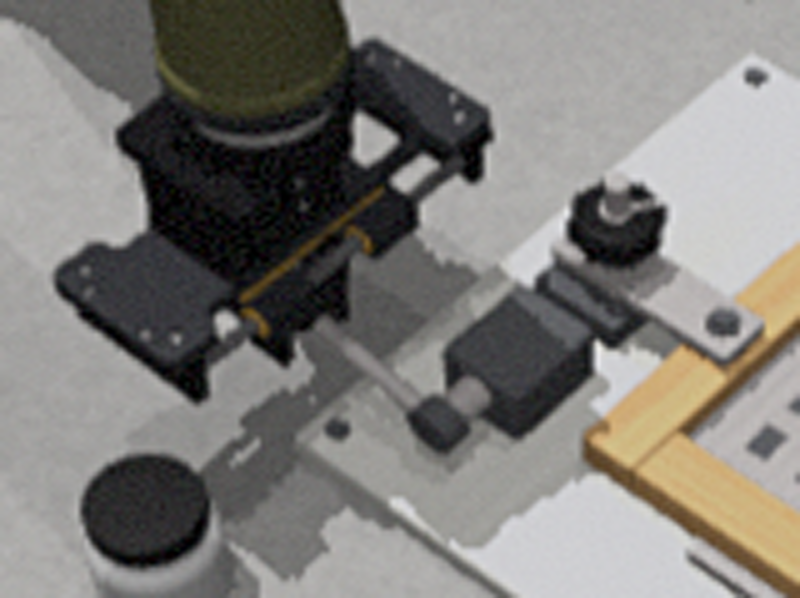

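```bash
python3 -m creep '[[-3,0,0,0,0,0,22],[0,0,0,0,0,0,45],[0,0,0,0,0,0,45],[0,0,0,0,0,0,45]]';python3 -m creep '[[-20,0,0,0,0,0,45],[-40,0,0,0,0,0,45],[-40,0,0,0,0,0,45],[-40,0,0,0,0,0,45]]'
python3 - <<'E'
from m import *
s,p,r=pose();print(p,s["ft_force"])
d=cam("scene");cv2.imwrite("pics/s12.png",cv2.resize(d["img"][200:330,200:360,::-1],None,fx=5,fy=4.6,interpolation=cv2.INTER_CUBIC))
plan([.6165,.20,.36],down(-np.pi/2,.698),14,0)
E
```

```text
time: 23.45
position: [0.4758, -0.0846, 0.2268]
tool_rot: [-0.042, 1.578, 0.047]
ft_force: [-0.2, -0.1, 0.1]
grip_width: 0.458
time: 23.85
position: [0.4767, -0.0849, 0.3684]
tool_rot: [-0.043, 1.577, 0.046]
ft_force: [0.7, 0.3, -0.6]
grip_width: 0.513
[ 0.47672165 -0.08491507  0.36835201] [ 0.6549953   0.2958752  -0.61724685]
[[1.2,19.8,11,0.111,-0.038,-0.041,0],[0.7,20.9,8.7,0.111,-0.038,-0.041,0],[0.1,21.8,6.3,0.111,-0.038,-0.041,0],[-0.6,22.3,3.8,0.111,-0.038,-0.041,0],[-1.4,22.6,1.4,0.111,-0.038,-0.041,0]]
[[-2.3,22.5,-1,0.111,-0.038,-0.041,0],[-3.3,22.2,-3.4,0.111,-0.038,-0.041,0],[-4.4,21.5,-5.7,0.111,-0.038,-0.041,0],[-5.5,20.5,-7.8,0.111,-0.038,-0.041,0],[-6.6,19.3,-9.8,0.111,-0.038,-0.041,0]]
[[-7.8,17.8,-11.6,0.111,-0.038,-0.041,0],[-8.9,16.1,-13.2,0.111,-0.038,-0.041,0],[-10.1,14.2,-14.5,0.111,-0.038,-0.041,0],[-11.2,12.1,-15.6,0.111,-0.038,-0.041,0]]
```

View pics/s12.png

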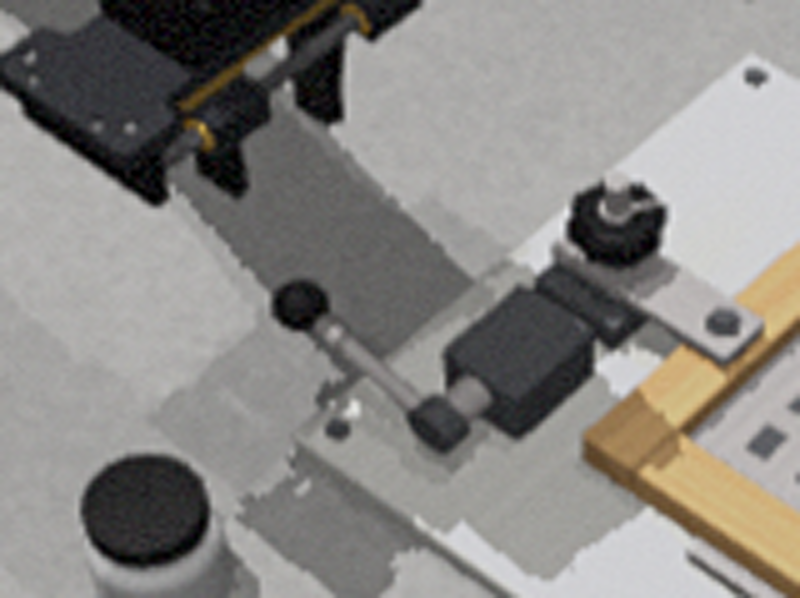

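```bash
python3 -m creep '[[0,20,11,0.111,-0.038,-0.041,0],[0.7,21,8.7,0.111,-0.038,-0.041,0],[0,21.8,6.3,0.111,-0.038,-0.041,0],[-0.6,22.3,3.8,0.111,-0.038,-0.041,0],[-1.4,22.6,1.4,0.111,-0.038,-0.041,0]]';python3 -m creep '[[-2.3,22.5,-1,0.111,-0.038,-0.041,0],[-3.3,22.2,-3.4,0.111,-0.038,-0.041,0],[-4.4,21.5,-5.7,0.111,-0.038,-0.041,0],[-5.5,20.5,-7.8,0.111,-0.038,-0.041,0],[-6.6,19.3,-9.8,0.111,-0.038,-0.041,0]]';python3 -m creep '[[-7.8,17.8,-11.6,0.111,-0.038,-0.041,0],[-8.9,16,-13.2,0.111,-0.038,-0.041,0],[-10,14.2,-14.5,0.111,-0.038,-0.041,0],[-11.2,12,-15.6,0.111,-0.038,-0.041,0],[0,0,0,0,0,0,0]]'
python3 - <<'E'
from m import *
plan([.6165,.20,.2570],down(-np.pi/2,.698),5,0)
E
```

```text
time: 24.4
position: [0.5263, 0.0179, 0.3621]
tool_rot: [0.231, 1.34, -0.537]
ft_force: [0.6, 0.3, 0.6]
grip_width: 0.147
time: 24.9
position: [0.5757, 0.1197, 0.3559]
tool_rot: [0.485, 1.012, -1.077]
ft_force: [0.3, 0.7, -0.4]
grip_width: 0.006
time: 25.4
position: [0.615, 0.204, 0.3485]
tool_rot: [0.669, 0.692, -1.467]
ft_force: [0.0, 0.1, -0.9]
grip_width: 0.007
[[14.5,0.6,-11.2,0.002,0,0.002,0],[14.5,0.5,-11.2,0.002,0,0.002,0],[14.5,0.5,-11.2,0.002,0,0.002,0],[14.5,0.4,-11.2,0.002,0,0.002,0],[14.5,0.4,-11.1,0.002,0,0.002,0]]
```

```bash
python3 -m creep '[[14.5,0.5,-11.2,0,0,0,0],[14.5,0.5,-11.2,0,0,0,0],[14.5,0.5,-11.2,0,0,0,0],[14.5,0.5,-11.2,0,0,0,0],[14.5,0.4,-11.2,0,0,0,0]]';python3 -m creep '[[0,0,0,0,0,0,0],[0,0,0,0,0,0,0],[0,0,0,0,0,0,0]]'
python3 - <<'E'
from m import *
s,p,r=pose();print(p,s["time"])
d=cam("wrist");cv2.imwrite("pics/w13.png",d["img"][:,:,::-1]);np.savez("w13.npz",mtx=d["mtx"],view=d["view"])
b=d["img"][170:285,150:360,::-1];b=cv2.resize(b,None,fx=3.8,fy=3.8,interpolation=cv2.INTER_CUBIC);cv2.imwrite("pics/w13d.png",(255*(b/255.)**.6).astype(np.uint8))
a=d["img"].astype(float)
for c in(317,320,323,326,329):
    print(c,[ (r,int(a[r,c-1:c+2].mean(0)[2]),int(a[r,c-1:c+2].mean(0)[0])) for r in range(203,226)])
hs=np.arange(.040,.065,.0005);
def rr(d,h):
    q=np.array([proj(d,C(.063+.012*np.cos(t),.012*np.sin(t),h)) for t in np.linspace(0,6.28,90)]);i=q[:,1].argmin();return q[i]
R=[rr(d,h)[1] for h in hs];print(rr(d,.046))
for row in range(205,216):print(row,np.interp(row,R,hs).round(5))
E
```

```text
time: 25.9
position: [0.6165, 0.1947, 0.2584]
tool_rot: [0.673, 0.687, -1.471]
ft_force: [-0.2, 0.6, -0.5]
grip_width: 0.005
time: 26.2
position: [0.6172, 0.1958, 0.2612]
tool_rot: [0.675, 0.686, -1.469]
ft_force: [0.5, 0.5, 0.4]
grip_width: 0.007
[0.61722813 0.19578854 0.26121236] 26.2
317 [(203, 98, 110), (204, 102, 113), (205, 103, 115), (206, 104, 115), (207, 103, 115), (208, 104, 116), (209, 105, 116), (210, 107, 117), (211, 112, 124), (212, 130, 142), (213, 156, 167), (214, 172, 184), (215, 186, 199), (216, 191, 205), (217, 191, 204), (218, 190, 204), (219, 190, 204), (220, 192, 205), (221, 192, 206), (222, 189, 201), (223, 175, 187), (224, 150, 161), (225, 113, 123)]
320 [(203, 100, 111), (204, 103, 115), (205, 103, 115), (206, 105, 116), (207, 103, 115), (208, 104, 116), (209, 104, 115), (210, 107, 118), (211, 115, 125), (212, 132, 145), (213, 155, 168), (214, 174, 187), (215, 186, 200), (216, 192, 205), (217, 189, 203), (218, 189, 204), (219, 192, 205), (220, 192, 205), (221, 192, 205), (222, 172, 184), (223, 128, 139), (224, 88, 97), (225, 71, 81)]
323 [(203, 99, 110), (204
[... 603 characters left out ...]
05), (217, 190, 204), (218, 191, 204), (219, 191, 204), (220, 186, 200), (221, 162, 174), (222, 117, 126), (223, 78, 88), (224, 70, 81), (225, 81, 89)]
329 [(203, 103, 113), (204, 102, 113), (205, 103, 115), (206, 103, 115), (207, 103, 115), (208, 105, 117), (209, 105, 117), (210, 106, 119), (211, 119, 132), (212, 140, 152), (213, 163, 174), (214, 177, 190), (215, 185, 199), (216, 192, 205), (217, 190, 204), (218, 190, 205), (219, 191, 205), (220, 182, 196), (221, 149, 160), (222, 103, 112), (223, 72, 82), (224, 70, 81), (225, 79, 88)]
[327.45467211 196.95648256]
205 0.05193
206 0.05265
207 0.05338
208 0.0541
209 0.05481
210 0.05553
211 0.05624
212 0.05695
213 0.05766
214 0.05836
215 0.05907
```

View pics/w13d.png

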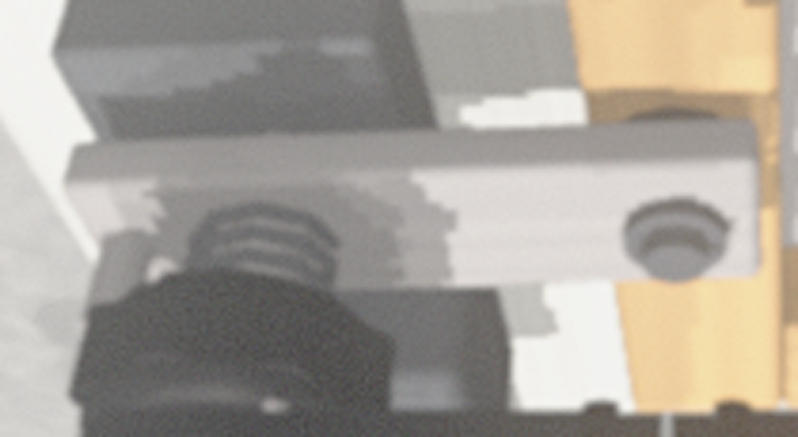

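Run:
```python
from m import *
def edges(f,c0,c1,r0,r1):
    pass
import cv2
hs=np.arange(.035,.07,.0005)
def rim(d,h):
    q=np.array([proj(d,C(.063+.012*np.cos(t),.012*np.sin(t),h)) for t in np.linspace(0,6.28,180)]);i=q[:,1].argmin();return q[i]
a=cv2.imread("pics/w13.png").astype(float)
for c in(324,327,330):print(c,[(r,int(a[r,c-1:c+2,2].mean())) for r in range(192,206)])
def half(v,r):  # subpixel of mid crossing
    m=(v.max()+v.min())/2;i=np.where((v[:-1]-m)*(v[1:]-m)<=0)[0][0];return r[i]+(v[i]-m)/(v[i]-v[i+1])
W={"w1":(330,(233,242),(242,252)),"w6":(324,(233,242),(242,252)),"w9":(322,(207,213),(212,221)),"w13":(327,(194,200),(198,206))}
for k,(c,ra,rb) in W.items():
    im=cv2.imread(f"pics/{k}.png").astype(float);d=load(k+".npz");o=[]
    for cc in range(c-4,c+5,2):
        v=im[:,cc-1:cc+2,2].mean(1);o.append((half(v[ra[0]:ra[1]],np.arange(*ra)),half(v[rb[0]:rb[1]],np.arange(*rb))))
    o=np.array(o);r1=o[:,0].min();r1=np.median(o[:,0]);r2=np.median(o[:,1])
    h=np.interp(r1,[rim(d,x)[1] for x in hs],hs);b=np.interp(r2,[proj(d,C(.063,.015,x))[1] for x in hs],hs)
    print(k,r1.round(2),r2.round(2),"rim",h.round(5),"bar",b.round(5),"vis stick",(b-h).round(5))
```

```text
324 [(192, 201), (193, 158), (194, 125), (195, 120), (196, 121), (197, 113), (198, 92), (199, 74), (200, 69), (201, 82), (202, 103), (203, 111), (204, 114), (205, 116)]
327 [(192, 207), (193, 175), (194, 141), (195, 122), (196, 118), (197, 109), (198, 89), (199, 72), (200, 72), (201, 85), (202, 105), (203, 111), (204, 115), (205, 114)]
330 [(192, 216), (193, 192), (194, 155), (195, 128), (196, 122), (197, 115), (198, 95), (199, 74), (200, 73), (201, 87), (202, 104), (203, 114), (204, 113), (205, 116)]
w1 238.04 246.5 rim 0.055 bar 0.06277 vis stick 0.00777
w6 237.97 246.44 rim 0.05809 bar 0.06587 vis stick 0.00779
w9 208.73 215.96 rim 0.04658 bar 0.05415 vis stick 0.00757
w13 197.13 201.38 rim 0.04614 bar 0.05178 vis stick 0.00565
```

```bash
python3 -m creep '[[-40,0,0,0,0,0,0],[-40,0,0,0,0,0,0],[-40,0,0,0,0,0,0],[0,0,0,0,0,0,0],[0,0,0,0,0,0,0]]'
python3 - <<'E'
from m import *
s,p,r=pose();print(p,s["ft_force"],s["time"])
d=cam("top");cv2.imwrite("pics/t14.png",d["img"][:,:,::-1])
E
```

```text
time: 26.75
position: [0.6181, 0.2739, 0.3534]
tool_rot: [0.676, 0.687, -1.467]
ft_force: [0.2, -0.1, 0.2]
grip_width: 0.001
[0.61806453 0.27392446 0.3534237 ] [ 0.20187686 -0.12526829  0.2262931 ] 26.75
```

View pics/t14.png

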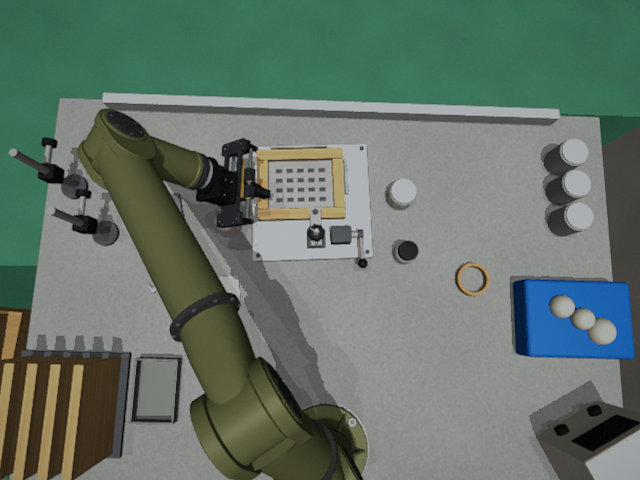

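```bash
python3 -c "
from bench import ctrl;print(ctrl.close_job())"
```

```text
the job is handed in; nothing more can be done
None
```

The clamp is locked and the job is handed in at about 27 s. I estimate the locked force at about 60 N, but it was inferred from camera and lever measurements, not read directly.

**What I did**
- With the lever open, I unscrewed the nut by about 0.95 rad. The pointer on the nut and a measured 3.1 mm jaw rise both confirmed the turn.
- I swung the lever past upright to find where it bites, and left the nut alone after that.
- I then gripped the ball, took the lever over to its stop, let go and backed off.

**Last checks**
- **Bite point:** The lever settled at about 1.10 rad with the foot already lightly on the frame. The bite is therefore at roughly 1.03–1.08 rad, where 1.05 is upright.
- **Locked force:** The camera-based gap and foot compression suggest about 57–65 N, inside the 51–70 band.
- **Force readings that disagreed:** Wrist-force readings during the swing suggested less. The bite-test readings implied about 54–57 N locked. Partway through the final swing the reading was 28 N where I expected about 52 N. I trusted the camera figures because those wrist readings were noisy and included friction in the grip.
- **Lever:** The wrist felt the stop at about 23 N, and the lever stayed at its locked angle after I let go.
- **Frame and bench:** The top view shows the frame, ink, jar and tape where they were. The arm hid the thinner, brush and wrench and most of the spatula in that last picture, so I did not see those again. The wrist sensor showed no sign of contact with them.

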